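# Set up the heel station for the next pair

### The job

Set up the heel station for the next pair of shoes. First slip every loose steel spacer ring on the bench down over the stroke post, so that they lie flat on its foot; then put every rubber heel lift into the feed chute and push them down until the first rests against the stop and the others close up in a row behind it. Last, take the metal heel template from its slot rack and hang it by its two holes on both pegs of the holder, fully home against the backing plate, and leave the shoe last, the glue tin and the mug where they stand.

Things in the scene. Friction and masses are not known exactly. Their poses are not given: they have to be found in the camera images.
- template: Heel template: aluminium plate 8 mm thick (its x), 130 mm wide (y), 90 mm high (z), about 220 g, with a grip tab on top at its middle (44 mm wide, 8 mm thick, from 90 to 135 mm high), a square window and two round 15 mm holes. Stands upright in the slot rack. Origin: middle of its lower edge, mid-thickness. Both sides are alike.
- hole0 (a point): Centre (mid-thickness) of one hole of the template, 45 mm to the -y side of its middle, 70 mm above its lower edge.
- hole1 (a point): Centre (mid-thickness) of the other hole of the template, 45 mm to the +y side of its middle, 70 mm above its lower edge.
- tab (a point): Point to grip on the template's tab: mid-thickness, 118 mm above its lower edge, 17 mm below the tab's top; pinch across the 8 mm thickness, along the template's x.
- rack: Wooden slot rack fixed on the bench, 75 x 160 mm base, 12 mm thick, with an 11 mm wide slot along its y, walls to 48 mm above the bench. The template stands in the slot on top of the base (lower edge 12 mm above the bench) and must be lifted more than 36 mm to come free. Origin: centre of its underside.
- holder: Template holder fixed on the bench: base 100 x 160 mm, 12 mm thick, with an upright backing plate 150 mm wide (y), 125 mm high, whose face at its x = +14 mm looks to its -x. Two level round pegs stick out of that face to -x: 10 mm diameter, 40 mm long, rounded ends, 90 mm apart, axes 110 mm above the bench. The hung template's tab stands above the backing plate. Origin: centre of underside.
- seat_peg0 (a point): On the axis of the -y peg, 4 mm in front of the backing plate's face: where the centre of a hole is when the template is home (it then hangs about 2.5 mm lower).
- seat_peg1 (a point): The same on the +y peg.
- tip_peg0 (a point): Outer end of the -y peg (40 mm from the backing plate's face).
- tip_peg1 (a point): Outer end of the +y peg.
- post: Stroke post fixed on the bench: a round foot 68 mm across, 10 mm high, with an upright steel shaft 18 mm in diameter, standing 55 mm above the foot, its top 7 mm tapered. Origin: centre of its underside.
- post_foot (a point): On the post's axis, on top of its foot, where the lowest ring lies.
- chute: Fixed feed chute, base 235 x 80 mm. Channel 46 mm wide, 4 mm walls rising 10 mm above its floor, running down towards its +x at 12 degrees, 205 mm long from the open high end to the stop. A flat hold-down bar crosses it over the last 16 mm before the stop, 24 to 30 mm above the floor, so lifts must be slid in under it. Lifts do not slide by themselves. Origin: centre of underside.
- chute_seat (a point): Point on the channel floor, on its centre line, 20 mm up the slope from the stop: where the centre of the first lift's underside lies when it rests against the stop.
- chute_load (a point): Point on the channel floor, on its centre line, 155 mm up the slope from the stop: a free place to set a lift down.
- shoe_last: Bystander: green plastic shoe last, about 250 mm long, lying on the bench. Leave alone.
- glue_tin: Bystander: closed dark tin, 80 mm across, 85 mm high. Leave alone.
- mug: Bystander: white mug, 76 mm across, 90 mm high. Leave alone.
- lift0: Heel lift: round black rubber disc, 40 mm diameter, 18 mm thick, about 30 g. Origin: centre of its underside. May be absent (None); two or three are there.
- lift1: Heel lift: round black rubber disc, 40 mm diameter, 18 mm thick, about 30 g. Origin: centre of its underside. May be absent (None); two or three are there.
- lift2: Heel lift: round black rubber disc, 40 mm diameter, 18 mm thick, about 30 g. Origin: centre of its underside. May be absent (None); two or three are there.
- ring0: Spacer ring: steel, 46 mm outer and 22 mm inner diameter, 15 mm high, about 100 g. Origin: centre of its underside. May be absent (None); two or three are there.
- ring1: Spacer ring: steel, 46 mm outer and 22 mm inner diameter, 15 mm high, about 100 g. Origin: centre of its underside. May be absent (None); two or three are there.
- ring2: Spacer ring: steel, 46 mm outer and 22 mm inner diameter, 15 mm high, about 100 g. Origin: centre of its underside. May be absent (None); two or three are there.
There are look-alikes about, which are no part of the job. What is meant by the template is not blue, and is the larger of those in its own colour.

How it is judged:
By the outcome, as a careful person would: the job done as asked, in the order asked, and still so for the second after the job is handed in, with the robot touching nothing.
Of lift0, lift1, lift2 only 2 to 3 are there at a start; the rules pass over those that are not, and their reading is None.
Of ring0, ring1, ring2 only 2 to 3 are there at a start; the rules pass over those that are not, and their reading is None.
At some moment in a run one of lift0, lift1, lift2, ring0, ring1, ring2 may be knocked a few centimetres aside while the robot is not near it.
It also fails if it takes over 210 s, if anything falls off the work surface, if the arm or the gripper's body presses on something with over 40 N, if the wrist force passes 120 N, or if a joint passes its speed limit or range.

### The arm

A 7-joint arm with a two-finger parallel gripper is mounted at the origin on the work surface. World frame = base frame: x ahead of the robot, y to its left, z up, the work surface at z = 0. Lengths are in m, angles in rad, forces in N, time in s.
With the tool pointing down it reaches from about 0.4 to 0.875 m from the base axis. Payload 4.4 kg.
Tool frame: the origin (TCP) lies at the very end of the fingers, on their centre line; the grasp point (between the pads) lies 19 mm behind it; z points along the fingers, y is the line along which they close (so a half turn about z gives the same grasp; the last joint's range is limited). The gripper opens to 85 mm and grips with 20 to 120 N. Pads are 22 mm wide; open, the fingers measure 114 mm over their backs; the gripper's body (76 mm by 85 mm) begins 54 mm behind the grasp point. The pads swing forward as they close: fully open they stand 13 mm farther back than shut.
Start: joints at [-1.227, 0.628, 0.038, 1.517, -0.027, 0.996, -0.02], TCP at [0.259, 0.596, 0.231] pointing down, gripper open.
Joint ranges: [-3.06, 3.06], [-0.37, 2.12], [-1.25, 1.32], [0.18, 2.47], [-1.1, 4.24], [0.23, 1.98], [-2.94, 2.94]. Speed limits (rad/s): [2.57, 2.57, 3.14, 3.14, 3.14, 3.14, 3.14].

### API

Orientations are given as a unit quaternion [x, y, z, w].
In Python, from workcell import r gives the robot as it stands.
- The arm moves only by the tool jog_arm, never from a script. Its argument "targets" is a list of rows, each a list of 6 numbers: the shift along the tool's x, y, z in units of 2.5 cm (1.0 is 2.5 cm), then the turn, a rotation vector about the tool's x, y, z in units of pi rad (1.0 is pi rad). A call has 1 to 20 rows; each row shifts and turns the commanded pose from where the row before left it, along the tool's axes as they then stand; what a row does not reach is not made up. A row lasts 1/10 s, in which the tool goes at most 50 mm and 8.59 degrees, less where a joint would pass 70% of its speed; a pose out of reach is approached as far as the arm can. A call with a number of a shift or a turn outside -1 to 1 is refused whole. A call with a gripper value outside its range is refused whole. "jaw" is the opening, from -1 (shut) to 1 (fully open), set as the call begins (left out, the last holds). The fingers move at their own pace and stop on an object; "squeeze" is the grip in N (left out, the last holds). Time passes only in rows, so rows that do not move let the fingers close. It gives the time, the measured TCP pose, the force, the opening and the grip force at its end, in the units of the state.
- r.sense(): the state, without advancing time (a new reading comes with each control period).
- r.capture(name): name is "side" or "top" or "wrist"; returns (picture, depth): 400x640x3 uint8, blue, green, red; 400x640 float32, m along the optical axis (not along the pixel's ray), 0 where there is no reading.
- r.get_calibration(name): a dict with "vertical_fov" (degrees; the focal length in pixels is half the picture's height over the tangent of half this angle, whatever the lens; pixels are square), "cx", "cy" (the principal point, pixels), "position" and "rotation" of the camera in the world. Camera axes: x right, y up, looking along -z (the intrinsics and any distortion apply to the point x, -y, -z); pixel columns grow to the right and rows downward; lengths in m; the calibration is good to about 2 mm. The wrist camera is an equidistant fisheye: a pixel r from the principal point sees the ray r / f radians off the axis. A picture is of the moment at which its call begins: read the wrist's pose just before it. get_calibration takes no time and is no camera call; for the wrist camera it gives the pose at the moment of the call.
- r.hand_in(): hands the job in; it is judged then, once.
The state is a dict: "t": time; "joint_positions": joint angles; "dq": joint speeds; "tau": joint torques, N m; "tool_pos": TCP position; "ee_rot": TCP orientation; "contact_force": force on the tool from outside, world axes, zero at the start; "ft_torque": the same for the moment, N m; "finger_gap": finger opening in m; "grasp_force": force on a finger pad.
Only numpy, scipy, OpenCV 4.12 (cv2) and the standard library are available. Lean on these libraries where they do the work, as an engineer would, in place of code of your own. Each camera call takes 0.05 s, during which the arm holds its last target. There are 200 camera calls.

## Working session

There is one attempt and no reset: what is moved stays moved. The work goes in short steps, Python scripts to look and compute and a tool call to move; the robot and the scene stay as the last step left them, time stands still between calls to the robot, and variables do not carry over. Pictures are saved under pics/ and viewed, at most 16 in all, crops included, and the job is handed in when it is done.

Besides the shell and the picture viewer there is one more tool, called after "Emit:" by a JSON object that holds its "name" and its "arguments". jog_arm: Moves the arm, as the interface text tells. Shifts and turns lie within -1 to 1; 1 stands for 2.5 cm of shift or pi rad of turn. Its arguments: {"type":"object","properties":{"targets":{"type":"array"},"jaw":{"type":"number"},"squeeze":{"type":"number"}},"required":["targets"]}

```bash
ls; mkdir -p pics; cat > h.py <<'E'
import numpy as np, cv2
from scipy.spatial.transform import Rotation as R
from workcell import r
def snap(n):
    c=r.get_calibration(n); im,d=r.capture(n); return im,d,c
def rot(c):
    q=np.array(c["rotation"]); return q if q.shape==(3,3) else R.from_quat(q).as_matrix()
def ray(c,uv,h=400):
    f=h/2/np.tan(np.radians(c["vertical_fov"])/2)
    x=(uv[0]-c["cx"])/f; y=(uv[1]-c["cy"])/f
    return rot(c)@np.array([x,-y,-1.0])
def onz(c,uv,z):
    d=ray(c,uv); p=np.array(c["position"]); return p+d*(z-p[2])/d[2]
def dep(c,uv,d): return np.array(c["position"])+ray(c,uv)*d
def cloud(c,d):
    f=d.shape[0]/2/np.tan(np.radians(c["vertical_fov"])/2)
    v,u=np.mgrid[:d.shape[0],:d.shape[1]]
    P=np.stack([(u-c["cx"])/f*d,-(v-c["cy"])/f*d,-d],-1)
    return P@rot(c).T+np.array(c["position"])
E
python3 - <<'E'
from h import *
for n in("top","side"):
    im,d,c=snap(n); print(n,c); cv2.imwrite(f"pics/{n}0.png",im); np.savez(f"{n}0.npz",im=im,d=d,c=c)
print(r.sense())
E
```

```text
pics
top {'vertical_fov': 49.223994886593665, 'cx': 322.2589812000859, 'cy': 189.663603348655, 'position': array([ 0.38254069, -0.00942653,  1.47625109]), 'rotation': array([-0.05192573,  0.04874948,  0.71158693, -0.69897872])}
side {'vertical_fov': 57.87922092805833, 'cx': 325.9639547719851, 'cy': 199.64661616049924, 'position': array([ 0.15178858, -0.39537014,  0.78876133]), 'rotation': array([ 0.30472604, -0.12404565, -0.36033125,  0.87287806])}
{'t': 0.1, 'joint_positions': array([-1.22679359,  0.62924859,  0.03843288,  1.51823901, -0.02697202,
        0.99627687, -0.01994847]), 'dq': array([-0.0013192 , -0.00026539, -0.00086261, -0.00227003, -0.00204577,
       -0.00099216, -0.00273054]), 'tau': array([ 4.98153400e-03, -5.64528143e+01,  1.23048037e+00, -1.93971276e+01,
        1.12096893e-02,  5.34435516e-03,  2.38755899e-05]), 'tool_pos': array([0.25873729, 0.59570043, 0.23049336]), 'ee_rot': array([ 2.03432821e-01,  9.79088558e-01, -8.12879659e-04, -1.52618502e-04]), 'contact_force': array([-0.49868129,  0.01842691,  0.22495602]), 'ft_torque': array([-0.00492105,  0.0433188 ,  0.03830796]), 'grasp_force': 0.0, 'finger_gap': 0.08497194296715953}
```

View pics/top0.png

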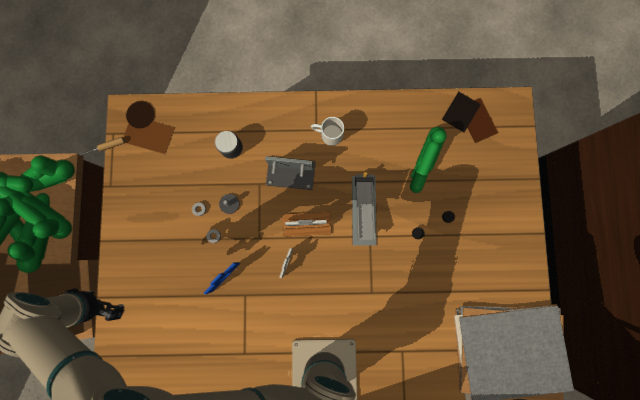

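View pics/side0.png

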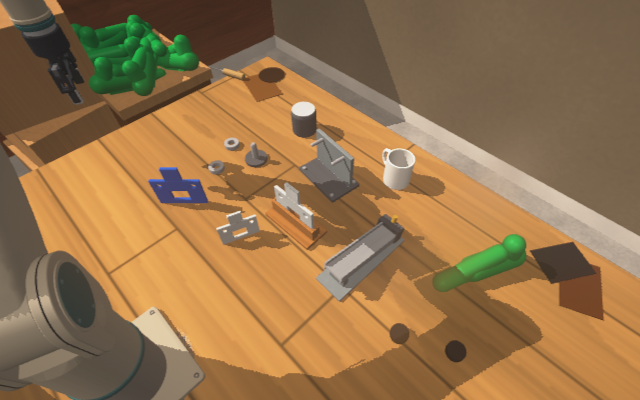

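Top view: the rings are at (199,209) and (213,236), and the post at (230,203). The holder is at (290,173) with pegs toward the robot, and the chute at (364,210), with its high end still to be determined. The lifts are at (418,233) and (448,216).

Template look-alikes: the plate in the rack (307,222), a small grey plate (286,262), and a blue plate (222,278). The grey plate in the rack looks larger. I'll check the choice in a crop and measure.

```bash
python3 - <<'E'
from h import *
S={}
for n in("top","side"):
    z=np.load(n+"0.npz",allow_pickle=True); S[n]=(z["im"],z["d"],z["c"].item())
im,d,c=S["side"]
cv2.imwrite("pics/crop_side.png",cv2.resize(im[110:310,140:420],None,fx=2.8,fy=2.8,interpolation=cv2.INTER_CUBIC))
np.set_printoptions(precision=4,suppress=True)
for n in S:
    im,d,c=S[n]; P=cloud(c,d); np.save(n+"P.npy",P)
    print(n,"bench z",np.median(P[250:300,100:200,2] if n=="side" else P[280:290,300:400,2]),(d==0).mean())
    Z=P[...,2]; m=((Z>0.006)&(d>0)&(P[...,0]>.2)&(P[...,0]<1.0)&(abs(P[...,1])<.6)).astype(np.uint8)
    k,l,st,ce=cv2.connectedComponentsWithStats(m)
    for i in range(1,k):
        if st[i,4]>25:
            q=P[l==i]; print(ce[i].round(),st[i,4],"lo",np.percentile(q,2,0),"hi",np.percentile(q,98,0),"hsv",cv2.cvtColor(im,cv2.COLOR_BGR2HSV)[l==i].mean(0).round())
E
```

```text
top bench z -0.0008197442676188826 0.00405859375
[330. 130.] 458 lo [ 0.7501 -0.0765  0.0067] hi [0.8224 0.0231 0.0918] hsv [ 24.  41. 153.]
[427. 158.] 1122 lo [ 0.5839 -0.4067  0.013 ] hi [ 0.7882 -0.3057  0.107 ] hsv [ 64. 186.  98.]
[229. 144.] 573 lo [0.7101 0.2687 0.0118] hi [0.7805 0.3403 0.0895] hsv [ 23.  34. 138.]
[290. 172.] 1340 lo [0.6029 0.0258 0.0068] hi [0.6841 0.1794 0.1268] hsv [24. 27. 78.]
[364. 208.] 1495 lo [ 0.4133 -0.1814  0.0065] hi [ 0.6339 -0.1062  0.0698] hsv [ 24.  30. 104.]
[229. 203.] 281 lo [0.5223 0.2814 0.0063] hi [0.5835 0.3419 0.0645] hsv [19. 31. 75.]
[199. 209.] 123 lo [0.5142 0.3914 0.0069] hi [0.5576 0.4345 0.02  ] hsv [ 20.  40. 133.]
[448. 216.] 118 lo [ 0.4768 -0.4434  0.009 ] hi [ 0.5121 -0.4079  0.0231] hsv [17. 59. 23.]
[307. 224.] 1026 lo [ 0.4427 -0.028   0.0069] hi [0.5149 0.1254 0.1446] hsv [ 16. 149. 133.]
[418. 233.] 119 lo [ 0.424  -0.3393  0.0084] hi [ 0.459  -0.3036  0.0246] hsv [16. 59. 34.]
[213. 235.] 125 lo [0.4229 0.3409 0.0067] hi [0.4663 0.3818 0.0204] hsv [19. 40. 99.]
[286. 263.] 112 lo [0.3073 0.0992 0.0072] hi [0.3949 
[... 744 characters left out ...]
5] hi [0.4622 0.3843 0.0192] hsv [ 12.  46. 139.]
[176. 187.] 1278 lo [0.2603 0.2759 0.0084] hi [0.351  0.3652 0.1362] hsv [118. 100. 120.]
[294. 216.] 1963 lo [ 0.4394 -0.0277  0.0089] hi [0.509  0.1207 0.1473] hsv [ 15. 114. 180.]
[237. 226.] 734 lo [0.305  0.0999 0.0077] hi [0.3923 0.1331 0.1023] hsv [ 15.  41. 146.]
[360. 256.] 3246 lo [ 0.4068 -0.1814  0.007 ] hi [ 0.6291 -0.113   0.0717] hsv [ 15.  34. 139.]
[483. 264.] 2475 lo [ 0.5782 -0.4181  0.0255] hi [ 0.7627 -0.3077  0.1076] hsv [ 50. 136. 132.]
[399. 333.] 316 lo [ 0.42   -0.3394  0.0076] hi [ 0.4565 -0.304   0.0215] hsv [ 14. 123. 101.]
[455. 351.] 355 lo [ 0.4735 -0.4429  0.0079] hi [ 0.5097 -0.4072  0.0216] hsv [13. 98. 60.]
```

View pics/crop_side.png

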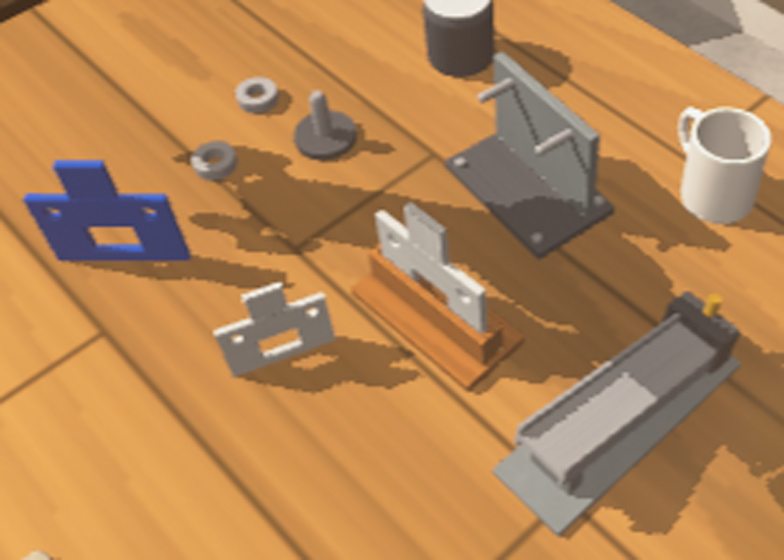

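The crop shows the rack plate is grey and larger (top at z≈0.147, about 130 mm wide). The small grey plate tops out at 0.10 and the third plate is blue, so the rack plate is the template. There are two rings and two lifts. The chute's stop and bar are at the far (+x) end. Depth from the two views agrees to about 3 mm, so I'll move above the rings.

Emit:
{"name": "jog_arm", "arguments": {"targets": [[0,0,0,0,0,-0.0435],[0,0,0,0,0,-0.0435],[0,0,0,0,0,-0.0435],[-0.7,-0.6,0,0,0,0],[-0.7,-0.6,0,0,0,0],[-0.7,-0.6,0,0,0,0],[-0.7,-0.6,0,0,0,0],[-0.7,-0.6,0,0,0,0],[-0.7,-0.6,0,0,0,0],[-0.7,-0.6,0,0,0,0],[-0.7,-0.6,0,0,0,0],[-0.7,-0.6,0,0,0,0],[-0.7,-0.6,0,0,0,0],[-0.7,-0.6,0,0,0,0],[-0.7,-0.6,0,0,0,0],[0,0,0,0,0,0],[0,0,0,0,0,0]], "jaw": 0.5, "squeeze": 40}}

```text
t: 1.8
tool_pos: [0.4688, 0.416, 0.2309]
ee_rot: [0.0, 1.0, -0.0, -0.001]
contact_force: [-0.6, -0.1, 0.2]
finger_gap: 0.0645
grasp_force: 0.0
```

```bash
cat >> h.py <<'E'
def fcloud(c,d):
    h,w=d.shape; f=h/2/np.tan(np.radians(c["vertical_fov"])/2)
    v,u=np.mgrid[:h,:w]; a=u-c["cx"]; b=v-c["cy"]; rr=np.hypot(a,b)+1e-9; th=rr/f
    t=np.tan(np.minimum(th,1.45))*d
    P=np.stack([a/rr*t,-b/rr*t,-d],-1); P[(th>1.45)|(d==0)]=np.nan
    return P@rot(c).T+np.array(c["position"])
def wsnap(name=None):
    s=r.sense(); im,d,c=snap("wrist"); P=fcloud(c,d)
    if name: cv2.imwrite("pics/"+name,im)
    return im,d,c,P
def circ(Q,rad):
    from scipy.optimize import least_squares
    return least_squares(lambda p:np.hypot(Q[:,0]-p[0],Q[:,1]-p[1])-rad,Q[:,:2].mean(0),loss="soft_l1",f_scale=.001)
def disc(P,xy,z0,z1,R0):
    "top-surface points within R0 of xy: min-enclosing circle centre, radius, median z, count"
    Q=P.reshape(-1,3); Q=Q[np.isfinite(Q).all(1)]
    Q=Q[(np.hypot(Q[:,0]-xy[0],Q[:,1]-xy[1])<R0)&(Q[:,2]>z0)&(Q[:,2]<z1)]
    (a,b),rr=cv2.minEnclosingCircle(Q[:,:2].astype(np.float32)*1000)
    return np.array([a/1000,b/1000,rr/1000,np.median(Q[:,2]),len(Q)])
E
python3 - <<'E'
from h import *
np.set_printoptions(precision=4,suppress=True)
im,d,c,P=wsnap("w1.png"); print(c)
for xy in ((.532,.4135),(.442,.362)): print("ring",disc(P,xy,.011,.022,.032))
print("foot",disc(P,(.55,.312),.006,.013,.05),"post",disc(P,(.55,.312),.03,.07,.03))
Pt,Ps=np.load("topP.npy"),np.load("sideP.npy")
for n,Q in(("top",Pt),("side",Ps)):
  print(n,disc(Q,(.532,.4135),.011,.022,.032),disc(Q,(.442,.362),.011,.022,.032),disc(Q,(.55,.312),.006,.013,.05),disc(Q,(.55,.312),.03,.07,.03))
E
```

```text
{'vertical_fov': 65.70646984690485, 'cx': 319.1768278642888, 'cy': 203.04883359995767, 'position': array([0.3855, 0.4172, 0.3745]), 'rotation': array([-0.1167, -0.116 ,  0.6973,  0.6976])}
ring [  0.535    0.4154   0.0232   0.0156 780.    ]
ring [  0.4436   0.3648   0.0234   0.0158 889.    ]
foot [   0.5513    0.3145    0.0346    0.0109 1486.    ] post [  0.5517   0.3145   0.0099   0.0567 322.    ]
top [ 0.5358  0.4127  0.0226  0.0154 96.    ] [  0.445    0.3614   0.0228   0.015  102.    ] [  0.5515   0.3109   0.0471   0.0097 211.    ] [ 0.5518  0.3122  0.0094  0.0592 32.    ]
side [  0.5334   0.4145   0.0226   0.0155 103.    ] [  0.4421   0.3641   0.0236   0.0156 129.    ] [  0.5493   0.3138   0.0345   0.0108 233.    ] [ 0.5487  0.3126  0.0092  0.0534 65.    ]
```

View pics/w1.png

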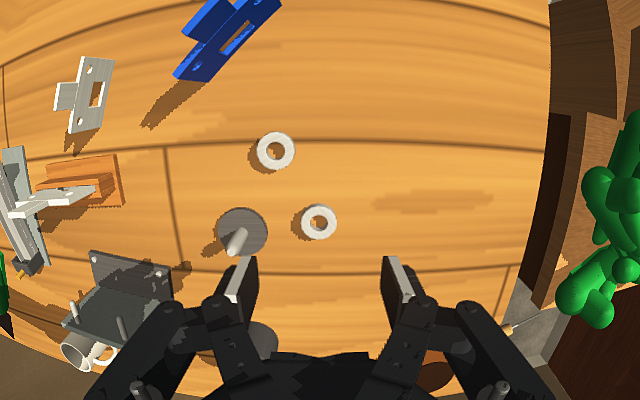

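The wrist view shows the rings at (319,222) and (275,151), and the post at (241,232). Heights agree: ring top 15.6 mm, foot 10.9 mm. I'll go down on ring A.

Emit:
{"name": "jog_arm", "arguments": {"targets": [[-0.65,-0.01,0.4,0,0,0],[-0.65,-0.01,0.8,0,0,0],[-0.65,-0.01,1,0,0,0],[-0.7,-0.01,1,0,0,0],[0,0,1,0,0,0],[0,0,1,0,0,0],[0,0,1,0,0,0],[0,0,0.8,0,0,0],[0,0,0.6,0,0,0],[0,0,0.5,0,0,0],[0,0,0.4,0,0,0],[0,0,0.3,0,0,0],[0,0,0.2,0,0,0],[0,0,0,0,0,0],[0,0,0,0,0,0]]}}

```text
t: 3.35
tool_pos: [0.5356, 0.4155, 0.0068]
ee_rot: [-0.0, 1.0, 0.0, 0.0]
contact_force: [-0.2, 0.0, -0.4]
finger_gap: 0.0638
grasp_force: 0.0
```

Emit:
{"name": "jog_arm", "arguments": {"targets": [[0,0,0.1,0,0,0],[0,0,0,0,0,0],[0,0,0,0,0,0],[0,0,0,0,0,0],[0,0,0,0,0,0],[0,0,0,0,0,0],[0,0,0,0,0,0],[0,0,0,0,0,0]], "jaw": -0.2}}

```text
t: 4.15
tool_pos: [0.5357, 0.4157, 0.0046]
ee_rot: [-0.0, 1.0, 0.0, 0.001]
contact_force: [0.0, 0.2, 6.2]
finger_gap: 0.0436
grasp_force: 41.3
```

Emit:
{"name": "jog_arm", "arguments": {"targets": [[0,0,-0.2,0,0,0],[0,0,-0.4,0,0,0],[0,0,-0.8,0,0,0],[0,0,-1,0,0,0],[0,0,-1,0,0,0],[0,0,-1,0,0,0],[0,0,-0.4,0,0,0],[0,0,-0.2,0,0,0],[-0.1,-0.5,0,0,0,0],[-0.1,-0.7,0,0,0,0],[-0.1,-0.7,0,0,0,0],[-0.1,-0.7,0,0,0,0],[-0.1,-0.7,0,0,0,0],[-0.1,-0.5,0,0,0,0],[-0.06,-0.2,0,0,0,0],[0,0,0,0,0,0],[0,0,0,0,0,0],[0,0,0,0,0,0]]}}

```text
t: 5.95
tool_pos: [0.5513, 0.3167, 0.1288]
ee_rot: [-0.001, 1.0, 0.001, -0.0]
contact_force: [-0.4, 0.1, -1.4]
finger_gap: 0.0435
grasp_force: 40.9
```

```bash
python3 - <<'E'
from h import *
np.set_printoptions(precision=4,suppress=True)
im,d,c,P=wsnap("w2.png"); t=r.sense()["tool_pos"]; print(t)
Q=P.reshape(-1,3); Q=Q[np.isfinite(Q).all(1)]
N=Q[(np.hypot(*(Q[:,:2]-t[:2]).T)<.05)&(Q[:,2]>.09)&(Q[:,2]<.17)]
for z in np.arange(.09,.17,.005):
    q=N[(N[:,2]>=z)&(N[:,2]<z+.005)]
    if len(q): print(round(z,3),len(q),q.min(0),q.max(0))
print(disc(P,(.5515,.3145),.006,.013,.05),disc(P,(.5515,.3145),.03,.07,.03))
im,d,c=snap("side");P=cloud(c,d)
print("side post",disc(P,(.55,.313),.03,.063,.03));Q=P.reshape(-1,3)
N=Q[(np.hypot(*(Q[:,:2]-t[:2]).T)<.04)&(Q[:,2]>.1)&(Q[:,2]<.145)&(d.ravel()>0)]
for z in np.arange(.1,.145,.003):
    q=N[(N[:,2]>=z)&(N[:,2]<z+.003)]
    if len(q): print(round(z,3),len(q),q.min(0),q.max(0))
E
```

```text
[0.5513 0.3165 0.1288]
0.125 315 [0.528  0.2968 0.125 ] [0.5628 0.3399 0.13  ]
0.13 533 [0.5272 0.296  0.13  ] [0.5628 0.3397 0.135 ]
0.135 2638 [0.5276 0.284  0.135 ] [0.5736 0.3512 0.14  ]
0.14 2377 [0.5282 0.2825 0.14  ] [0.5728 0.3532 0.145 ]
0.145 403 [0.5402 0.2824 0.145 ] [0.5626 0.353  0.15  ]
0.15 421 [0.5398 0.2823 0.15  ] [0.5628 0.3532 0.155 ]
0.155 482 [0.54   0.2826 0.155 ] [0.5631 0.3535 0.16  ]
0.16 497 [0.54   0.2826 0.1601] [0.5631 0.3529 0.165 ]
0.165 729 [0.5398 0.2895 0.165 ] [0.563  0.3528 0.17  ]
[   0.5514    0.3141    0.0343    0.0109 3358.    ] [  0.5512   0.3142   0.009    0.06   611.    ]
side post [ 0.5485  0.3119  0.0092  0.0483 54.    ]
0.124 3 [0.5442 0.2954 0.1253] [0.5552 0.3297 0.1268]
0.127 12 [0.5261 0.296  0.1279] [0.5555 0.3299 0.1299]
0.13 15 [0.5272 0.2892 0.1301] [0.5578 0.3317 0.1329]
0.133 11 [0.5255 0.2878 0.1335] [0.5545 0.3281 0.1355]
0.136 30 [0.5265 0.2864 0.136 ] [0.5595 0.3454 0.139 ]
0.139 53 [0.527  0.2829 0.1391] [0.5609 0.3412 0.1419]
0.142 19 [0.5317 0.2815 0.1422] [0.563  0.3426 0.1448]
```

View pics/w2.png

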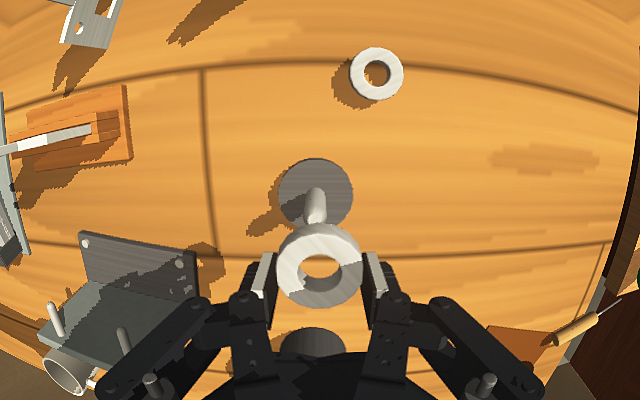

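The picture shows ring A held level at (320,265) with the post at (315,195) behind it. In the wrist frame the ring centre is (0.5505,0.3178) and the post (0.5513,0.3142), so I'll shift −3.5 mm in y and lower.

Emit:
{"name": "jog_arm", "arguments": {"targets": [[-0.03,-0.14,0,0,0,0],[0,0,0.3,0,0,0],[0,0,0.5,0,0,0],[0,0,0.5,0,0,0],[0,0,0.5,0,0,0],[0,0,0.5,0,0,0],[0,0,0.4,0,0,0],[0,0,0.3,0,0,0],[0,0,0,0,0,0],[0,0,0,0,0,0]]}}

```text
t: 7.05
tool_pos: [0.5527, 0.3119, 0.0538]
ee_rot: [-0.0, 1.0, 0.0, 0.0]
contact_force: [-0.2, -0.3, -1.0]
finger_gap: 0.0435
grasp_force: 40.9
```

Emit:
{"name": "jog_arm", "arguments": {"targets": [[0,0,0.4,0,0,0],[0,0,0.4,0,0,0],[0,0,0.3,0,0,0],[0,0,0.2,0,0,0],[0,0,0.1,0,0,0],[0,0,0,0,0,0],[0,0,0,0,0,0]]}}

```text
t: 7.75
tool_pos: [0.5527, 0.3119, 0.0189]
ee_rot: [-0.0, 1.0, 0.0, 0.0]
contact_force: [0.2, -0.4, -1.2]
finger_gap: 0.0431
grasp_force: 40.9
```

Emit:
{"name": "jog_arm", "arguments": {"targets": [[0,0,0.12,0,0,0],[0,0,0,0,0,0],[0,0,0,0,0,0]]}}

```text
t: 8.05
tool_pos: [0.5525, 0.3118, 0.0159]
ee_rot: [-0.0, 1.0, 0.0, 0.0]
contact_force: [0.0, -0.5, -0.8]
finger_gap: 0.0431
grasp_force: 40.9
```

Emit:
{"name": "jog_arm", "arguments": {"targets": [[0,0,0,0,0,0],[0,0,0,0,0,0],[0,0,0,0,0,0],[0,0,0,0,0,0],[0,0,-0.3,0,0,0],[0,0,-0.5,0,0,0],[0,0,-0.7,0,0,0],[0,0,-1,0,0,0],[0,0,-1,0,0,0],[0,0,-1,0,0,0],[0.6,0.3,-0.4,0,0,0],[0.8,0.4,0,0,0,0],[0.8,0.4,0,0,0,0],[0.8,0.4,0,0,0,0],[0.8,0.4,0,0,0,0],[0.56,0.17,0,0,0,0],[0,0,0,0,0,0],[0,0,0,0,0,0]], "jaw": 0.5}}

```text
t: 9.85
tool_pos: [0.4438, 0.3633, 0.1385]
ee_rot: [-0.0, 1.0, -0.0, 0.0]
contact_force: [0.2, -0.7, 0.8]
finger_gap: 0.0641
grasp_force: 0.0
```

```bash
python3 - <<'E'
from h import *
np.set_printoptions(precision=4,suppress=True)
im,d,c,P=wsnap(); t=r.sense()["tool_pos"]; print(t)
print("ringB",disc(P,(.4436,.3648),.011,.022,.032))
im,d,c=snap("side");P=cloud(c,d)
print("side B",disc(P,(.4436,.3648),.011,.022,.032),"A",disc(P,(.55,.313),.02,.028,.03),"shaft",disc(P,(.55,.313),.035,.063,.03))
print("lifts",disc(P,(.438,-.322),.012,.024,.04),disc(P,(.4915,-.425),.012,.024,.04))
E
```

```text
[0.4445 0.3628 0.1384]
ringB [   0.4435    0.3648    0.0232    0.0157 1495.    ]
side B [  0.4426   0.3643   0.0247   0.0158 126.    ] A [  0.5496   0.3108   0.0231   0.0253 103.    ] shaft [ 0.5483  0.3121  0.0092  0.0517 50.    ]
lifts [  0.4388  -0.321    0.0201   0.019  301.    ] [  0.4925  -0.4249   0.02     0.0189 329.    ]
```

Ring A is seated, with its top at 25 mm around the shaft. Ring B next.

Emit:
{"name": "jog_arm", "arguments": {"targets": [[0.02,0.02,0.6,0,0,0],[0,0,1,0,0,0],[0,0,1,0,0,0],[0,0,1,0,0,0],[0,0,0.7,0,0,0],[0,0,0.5,0,0,0],[0,0,0.3,0,0,0],[0,0,0.24,0,0,0],[0,0,0,0,0,0],[0,0,0,0,0,0]]}}

```text
t: 10.95
tool_pos: [0.4434, 0.3643, 0.0053]
ee_rot: [-0.0, 1.0, 0.0, 0.0]
contact_force: [0.4, -0.9, -0.1]
finger_gap: 0.0641
grasp_force: 0.0
```

Emit:
{"name": "jog_arm", "arguments": {"targets": [[0,0,0,0,0,0],[0,0,0,0,0,0],[0,0,0,0,0,0],[0,0,0,0,0,0],[0,0,0,0,0,0],[0,0,0,0,0,0],[0,0,0,0,0,0],[0,0,-0.2,0,0,0],[0,0,-0.4,0,0,0],[0,0,-0.8,0,0,0],[0,0,-1,0,0,0],[0,0,-1,0,0,0],[0,0,-1,0,0,0],[0,0,-0.4,0,0,0],[0,0,-0.2,0,0,0],[0,0,0,0,0,0]], "jaw": -0.2}}

```text
t: 12.55
tool_pos: [0.443, 0.3639, 0.13]
ee_rot: [-0.0, 1.0, 0.0, 0.0]
contact_force: [-0.1, -0.2, -1.2]
finger_gap: 0.0436
grasp_force: 40.9
```

Emit:
{"name": "jog_arm", "arguments": {"targets": [[-0.6,-0.3,0,0,0,0],[-0.8,-0.4,0,0,0,0],[-0.8,-0.4,0,0,0,0],[-0.8,-0.4,0,0,0,0],[-0.8,-0.4,0,0,0,0],[-0.5,-0.1,0,0,0,0],[0,0,0,0,0,0],[0,0,0,0,0,0],[0,0,0,0,0,0]]}}

```text
t: 13.45
tool_pos: [0.549, 0.315, 0.1294]
ee_rot: [-0.001, 1.0, 0.0, -0.001]
contact_force: [-0.5, 0.4, -1.1]
finger_gap: 0.0432
grasp_force: 40.9
```

```bash
cat > ringchk.py <<'E'
from h import *
np.set_printoptions(precision=4,suppress=True)
im,d,c,P=wsnap(); t=r.sense()["tool_pos"]; print(t)
Q=P.reshape(-1,3); Q=Q[np.isfinite(Q).all(1)]
N=Q[(np.hypot(*(Q[:,:2]-t[:2]).T)<.05)&(Q[:,2]>.09)&(Q[:,2]<.17)]
for z in np.arange(t[2]-.006,t[2]+.02,.004):
    q=N[(N[:,2]>=z)&(N[:,2]<z+.004)]
    if len(q): print(round(z,3),len(q),q.min(0),q.max(0),(q.min(0)+q.max(0))/2)
print(disc(P,(.5515,.3145),.032,.07,.02))
E
python3 ringchk.py
```

```text
[0.5491 0.3151 0.1296]
0.124 155 [0.5264 0.2945 0.1237] [0.5611 0.3365 0.1276] [0.5437 0.3155 0.1256]
0.128 402 [0.5258 0.2944 0.1276] [0.561  0.3378 0.1316] [0.5434 0.3161 0.1296]
0.132 447 [0.5263 0.2941 0.1316] [0.561  0.338  0.1356] [0.5436 0.3161 0.1336]
0.136 3598 [0.526  0.2821 0.1356] [0.572  0.3492 0.1396] [0.549  0.3157 0.1376]
0.14 1016 [0.5268 0.2818 0.1396] [0.5705 0.3514 0.1436] [0.5486 0.3166 0.1416]
0.144 317 [0.5377 0.2811 0.1436] [0.56   0.3516 0.1476] [0.5488 0.3164 0.1456]
0.148 321 [0.5376 0.2809 0.1476] [0.561  0.3517 0.1516] [0.5493 0.3163 0.1496]
[  0.5508   0.314    0.0089   0.0594 530.    ]
```

Emit:
{"name": "jog_arm", "arguments": {"targets": [[-0.08,-0.09,0,0,0,0],[0,0,0.3,0,0,0],[0,0,0.5,0,0,0],[0,0,0.5,0,0,0],[0,0,0.5,0,0,0],[0,0,0.5,0,0,0],[0,0,0.4,0,0,0],[0,0,0.4,0,0,0],[0,0,0.4,0,0,0],[0,0,0.2,0,0,0],[0,0,0.16,0,0,0],[0,0,0,0,0,0],[0,0,0,0,0,0]]}}

```text
t: 14.8
tool_pos: [0.5528, 0.3119, 0.0336]
ee_rot: [-0.0, 1.0, 0.0, 0.0]
contact_force: [0.6, 0.1, -0.4]
finger_gap: 0.0432
grasp_force: 40.9
```

Emit:
{"name": "jog_arm", "arguments": {"targets": [[0,0,0,0,0,0],[0,0,0,0,0,0],[0,0,0,0,0,0],[0,0,0,0,0,0],[0,0,-0.3,0,0,0],[0,0,-0.5,0,0,0],[0,0,-0.7,0,0,0],[0,0,-1,0,0,0],[0,0,-1,0,0,0],[0,0,-1,0,0,0],[0,-0.5,-1,0,0,0],[0,-1,-1,0,0,0],[0,-1,-1,0,0,0],[0,-1,-0.5,0,0,0],[0,-1,0,0,0,0],[0,-1,0,0,0,0],[0,-1,0,0,0,0],[0,0,0,0,0,0]], "jaw": 0.5}}

```text
t: 16.6
tool_pos: [0.553, 0.1443, 0.2346]
ee_rot: [0.003, 1.0, -0.001, 0.001]
contact_force: [-0.5, 0.4, -0.0]
finger_gap: 0.0644
grasp_force: 0.0
```

```bash
python3 - <<'E'
from h import *
np.set_printoptions(precision=4,suppress=True)
im,d,c=snap("side");P=cloud(c,d); cv2.imwrite("pics/s2.png",im)
print("B",disc(P,(.55,.313),.032,.045,.03),"shaft",disc(P,(.55,.313),.05,.063,.03))
Z=P[...,2]; m=((Z>0.006)&(d>0)&(P[...,0]>.3)&(P[...,0]<1.0)&(P[...,1]>.2)&(P[...,1]<.6)).astype(np.uint8)
k,l,st,ce=cv2.connectedComponentsWithStats(m)
for i in range(1,k):
    if st[i,4]>25: print(ce[i].round(),st[i,4],np.median(P[l==i],0),P[l==i][:,2].max())
im,d,c,P=wsnap("w3.png")
print("lifts",disc(P,(.438,-.322),.012,.024,.04))
# holder and rack, chute from wrist
np.save("wP.npy",P)
E
```

```text
B [  0.5507   0.3116   0.0231   0.0405 121.    ] shaft [ 0.5484  0.3119  0.0082  0.0598 21.    ]
[261.  82.] 94 [0.541  0.204  0.3232] 0.3475817687890472
[307. 122.] 435 [0.7365 0.2772 0.052 ] 0.08938721227241408
[255. 155.] 377 [0.543  0.3025 0.0274] 0.06711298978461666
[186. 186.] 730 [0.3228 0.3029 0.0703] 0.13771444276924205
lifts [  0.4409  -0.3201   0.0209   0.019  299.    ]
```

View pics/w3.png

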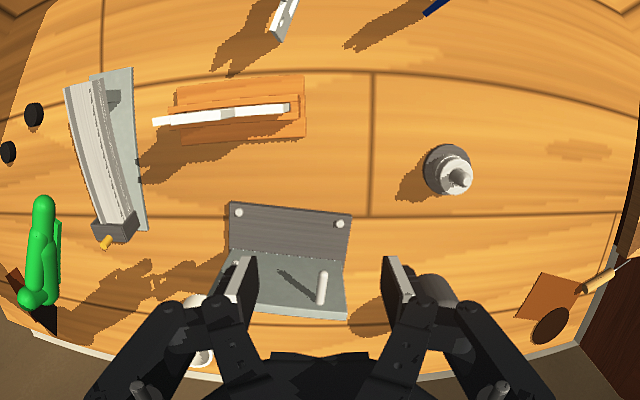

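Both rings are on the post at (452,170), with the top at 40 mm. Next I'll view the chute (100,150) and the lifts (33,114) and (8,152) from above.

Emit:
{"name": "jog_arm", "arguments": {"targets": [[0.2,-0.6,0,0,0,0],[0.3,-0.9,0,0,0,0],[0.3,-0.9,0,0,0,0],[0.3,-0.9,0,0,0,0],[0.3,-0.9,0,0,0,0],[0.3,-0.9,0,0,0,0],[0.3,-0.9,0,0,0,0],[0.3,-0.9,0,0,0,0],[0.3,-0.9,0,0,0,0],[0.3,-0.9,0,0,0,0],[0.3,-0.9,0,0,0,0],[0.3,-0.9,0,0,0,0],[0.3,-0.9,0,0,0,0],[0.3,-0.9,0,0,0,0],[0.3,-0.9,0,0,0,0],[0,-0.6,0,0,0,0],[0,0,0,0,0,0],[0,0,0,0,0,0]]}}

```text
t: 18.5
tool_pos: [0.4425, -0.1949, 0.2333]
ee_rot: [-0.0, 1.0, 0.0, -0.0]
contact_force: [0.6, 0.2, -0.0]
finger_gap: 0.0643
grasp_force: 0.0
```

```bash
python3 - <<'E'
from h import *
np.set_printoptions(precision=4,suppress=True)
im,d,c,P=wsnap("w4.png"); print(r.sense()["tool_pos"]); np.save("wP.npy",P)
print("lifts",disc(P,(.439,-.321),.014,.024,.04),disc(P,(.492,-.425),.014,.024,.04))
Q=P.reshape(-1,3); Q=Q[np.isfinite(Q).all(1)]
B=Q[(Q[:,0]>.38)&(Q[:,0]<.66)&(Q[:,1]>-.21)&(Q[:,1]<-.08)&(Q[:,2]>.006)&(Q[:,2]<.09)]
# cross-sections along x: z vs y
for x in np.arange(.41,.64,.02):
    s=B[abs(B[:,0]-x)<.002]
    if len(s)==0: continue
    y=np.arange(-.185,-.095,.005)
    print(round(x,2),[ (int(1000*np.median(s[abs(s[:,1]-v)<.0025,2])) if (abs(s[:,1]-v)<.0025).sum()>0 else -1) for v in y])
print(np.arange(-.185,-.095,.005))
E
```

```text
[ 0.4427 -0.1945  0.2333]
lifts [  0.4407  -0.3203   0.0201   0.0189 748.    ] [  0.4942  -0.4246   0.0204   0.0188 527.    ]
0.41 [-1, 8, 8, 8, 8, 9, 8, 9, 8, 8, 8, 8, 8, 8, 8, 9, 8, 8]
0.43 [-1, 9, 8, 9, 75, 65, 65, 65, 65, 65, 65, 65, 65, 65, 75, 9, 10, 6]
0.45 [-1, 8, 9, 9, 70, 61, 61, 61, 61, 61, 61, 61, 60, 62, 71, -1, -1, -1]
0.47 [-1, 8, 8, 9, 66, 56, 57, 57, 57, 56, 56, 57, 57, 58, 66, -1, -1, -1]
0.49 [-1, 8, 9, 38, 53, 52, 52, 52, 52, 52, 52, 52, 52, 53, 63, -1, -1, -1]
0.51 [8, 8, 8, 9, 49, 48, 49, 48, 48, 48, 49, 48, 48, 49, 59, -1, -1, -1]
0.53 [-1, 8, 8, 38, 44, 44, 44, 44, 44, 43, 44, 44, 44, 47, 54, -1, -1, -1]
0.55 [-1, 8, 8, 18, 40, 39, 40, 40, 40, 40, 40, 40, 39, 45, -1, -1, 8, -1]
0.57 [6, 8, 8, 43, 36, 35, 36, 36, 35, 35, 35, 35, 35, 42, 45, -1, -1, -1]
0.59 [8, 9, 8, 34, 31, 31, 31, 31, 31, 31, 31, 31, 31, 37, -1, -1, -1, -1]
0.61 [8, 9, 41, 52, 53, 54, 54, 54, 53, 28, 27, 28, 28, 37, 45, 9, -1, -1]
0.63 [7, 9, 39, 53, 52, 53, 53, 62, 67, 64, 53, 53, 53, 53, 53, -1, 7, -1]
[-0.185 -0.18  -0.175 -0.17  -0.165 -0.16  -0.155 -0.15  -0.145 -0.14
 -0.135 -0.13  -0.125 -0.12  -0.115 -0.11  -0.105 -0.1  ]
```

View pics/w4.png

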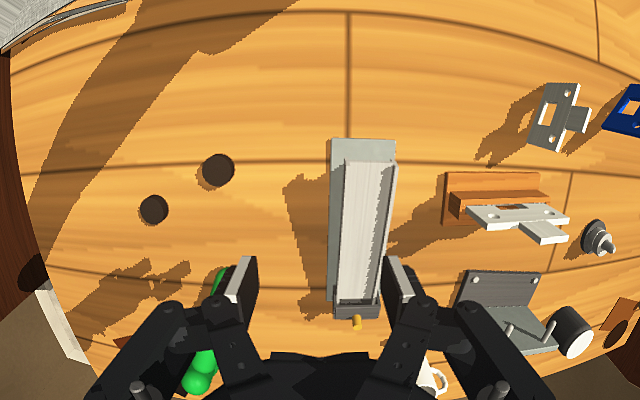

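View: chute with its high end at (362,150) and the stop end at (358,305); lifts at (217,170) and (154,209). I'll fit the chute axis.

```bash
python3 - <<'E'
from h import *
np.set_printoptions(precision=4,suppress=True)
P=np.load("wP.npy");Q=P.reshape(-1,3); Q=Q[np.isfinite(Q).all(1)]
B=Q[(Q[:,0]>.43)&(Q[:,0]<.60)&(Q[:,1]>-.185)&(Q[:,1]<-.10)&(Q[:,2]>.02)]
F=B[(B[:,1]>-.155)&(B[:,1]<-.128)]
A=np.c_[F[:,:2],np.ones(len(F))]; p,*_=np.linalg.lstsq(A,F[:,2],rcond=None)
print("floor plane",p,"slope deg",np.degrees(np.arctan(np.hypot(p[0],p[1]))),"yaw",np.degrees(np.arctan2(-p[1],-p[0])),"rms",np.std(A@p-F[:,2]))
h=B[:,2]-np.c_[B[:,:2],np.ones(len(B))]@p
W=B[(h>.008)&(h<.0115)]
for s,m in(("L",W[:,1]<-.14),("R",W[:,1]>-.14)):
    w=W[m]; bins=np.arange(.43,.60,.01)
    lo=np.array([[x,np.percentile(w[abs(w[:,0]-x)<.005,1],3),np.percentile(w[abs(w[:,0]-x)<.005,1],97)] for x in bins if (abs(w[:,0]-x)<.005).sum()>4])
    print(s,len(lo),np.polyfit(lo[:,0]-.5,lo[:,1],1),np.polyfit(lo[:,0]-.5,lo[:,2],1))
C=Q[(Q[:,0]>.56)&(Q[:,0]<.66)&(Q[:,1]>-.16)&(Q[:,1]<-.12)]
hh=C[:,2]-np.c_[C[:,:2],np.ones(len(C))]@p
bar=C[(hh>.02)&(hh<.04)]; print("bar x",np.percentile(bar[:,0],[0,2,50,98,100]))
fl=Q[(Q[:,1]>-.155)&(Q[:,1]<-.128)&(Q[:,2]>.055)&(Q[:,2]<.075)&(Q[:,0]<.5)]; print("high end x",np.percentile(fl[:,0],[0,1,5]))
E
```

```text
floor plane [-2.2696  1.6088  1.4957] slope deg 70.2286578998703 yaw -35.330148001823055 rms 0.07070756014645431
L 5 [ 0.0111 -0.1622] [-0.1209 -0.1502]
R 3 [ 0.0554 -0.1361] [ 0.033  -0.1256]
bar x [0.56   0.5603 0.5659 0.5731 0.5744]
high end x [0.4194 0.4198 0.4213]
```

```bash
python3 - <<'E'
from h import *
np.set_printoptions(precision=4,suppress=True)
P=np.load("wP.npy");Q=P.reshape(-1,3); Q=Q[np.isfinite(Q).all(1)]; Q=Q[Q[:,2]<.082]
B=Q[(Q[:,0]>.43)&(Q[:,0]<.595)&(Q[:,1]>-.185)&(Q[:,1]<-.10)&(Q[:,2]>.02)]
F=B[(B[:,1]>-.155)&(B[:,1]<-.13)]
A=np.c_[F[:,:2],np.ones(len(F))]; p,*_=np.linalg.lstsq(A,F[:,2],rcond=None)
print("floor plane",p,"slope deg",np.degrees(np.arctan(np.hypot(p[0],p[1]))),"yaw",np.degrees(np.arctan2(-p[1],-p[0])),"rms",np.std(A@p-F[:,2]))
h=B[:,2]-np.c_[B[:,:2],np.ones(len(B))]@p
W=B[(h>.008)&(h<.0125)]
for s,m in(("L",W[:,1]<-.14),("R",W[:,1]>-.14)):
    w=W[m]; bins=np.arange(.43,.60,.01)
    lo=np.array([[x,np.percentile(w[abs(w[:,0]-x)<.005,1],5),np.percentile(w[abs(w[:,0]-x)<.005,1],95)] for x in bins if (abs(w[:,0]-x)<.005).sum()>4])
    print(s,len(lo),np.polyfit(lo[:,0]-.5,lo[:,1],1),np.polyfit(lo[:,0]-.5,lo[:,2],1))
C=Q[(Q[:,0]>.57)&(Q[:,0]<.66)&(Q[:,1]>-.16)&(Q[:,1]<-.12)]
hh=C[:,2]-np.c_[C[:,:2],np.ones(len(C))]@p
bar=C[(hh>.02)&(hh<.04)]; print("bar x",np.percentile(bar[:,0],[0,2,50,98,100]))
E
```

```text
floor plane [-0.2127  0.0027  0.1574] slope deg 12.009276182065907 yaw -0.7231256503993698 rms 0.0006671019245414478
L 17 [-0.0175 -0.169 ] [-0.0206 -0.1655]
R 17 [-0.0131 -0.1194] [-0.0211 -0.1156]
bar x [0.6099 0.6106 0.6217 0.6364 0.638 ]
```

```bash
cat >> h.py <<'E'
def units(target):
    s=r.sense(); return R.from_quat(s["ee_rot"]).inv().apply(np.array(target)-s["tool_pos"])/.025
E
python3 -c "
from h import *
s=r.sense();print(s['joint_positions'].round(3),units([.4405,-.3215,.13]).round(2))"
```

```text
[ 0.405  0.39  -0.067  1.965  0.035  0.788  1.892] [ 0.09 -5.08  4.13]
```

Emit:
{"name": "jog_arm", "arguments": {"targets": [[0,0,0,0,0,0.04545],[0,0,0,0,0,0.04545],[0,0,0,0,0,0.04545],[0,0,0,0,0,0.04545],[0,0,0,0,0,0.04545],[0,0,0,0,0,0.04545],[0,0,0,0,0,0.04545],[0,0,0,0,0,0.04545],[0,0,0,0,0,0.04545],[0,0,0,0,0,0.04545],[0,0,0,0,0,0.04545],[-0.7,0,0.5,0,0,0],[-0.8,0,0.6,0,0,0],[-0.8,0,0.6,0,0,0],[-0.8,0,0.6,0,0,0],[-0.8,0,0.6,0,0,0],[-0.7,0,0.6,0,0,0],[-0.5,-0.1,0.6,0,0,0],[0,0,0,0,0,0],[0,0,0,0,0,0]]}}

```text
t: 20.55
tool_pos: [0.4405, -0.3218, 0.1307]
ee_rot: [0.707, 0.708, 0.0, -0.001]
contact_force: [-0.3, 0.8, 0.1]
finger_gap: 0.064
grasp_force: 0.0
```

```bash
python3 - <<'E'
from h import *
np.set_printoptions(precision=4,suppress=True)
im,d,c,P=wsnap(); print(r.sense()["tool_pos"],r.sense()["ee_rot"])
print("lifts",disc(P,(.44,-.321),.014,.024,.04))
t=r.sense()["tool_pos"];Q=P.reshape(-1,3); Q=Q[np.isfinite(Q).all(1)]
N=Q[(np.hypot(*(Q[:,:2]-t[:2]).T)<.06)&(Q[:,2]>t[2])&(Q[:,2]<t[2]+.03)]; print("fingers",N.min(0),N.max(0),(N.min(0)+N.max(0))/2)
E
```

```text
[ 0.4409 -0.3217  0.1312] [ 0.7064  0.7079  0.0005 -0.0002]
lifts [   0.4408   -0.3207    0.0202    0.0189 1557.    ]
fingers [ 0.3955 -0.3319  0.1368] [ 0.4869 -0.3088  0.1612] [ 0.4412 -0.3204  0.149 ]
```

Emit:
{"name": "jog_arm", "arguments": {"targets": [[0,0,0.6,0,0,0],[0,0,1,0,0,0],[0,0,1,0,0,0],[0,0,0.9,0,0,0],[0,0,0.6,0,0,0],[0,0,0.5,0,0,0],[0,0,0.3,0,0,0],[0,0,0.1,0,0,0],[0,0,0,0,0,0]]}}

```text
t: 21.5
tool_pos: [0.4404, -0.3232, 0.0061]
ee_rot: [0.707, 0.707, 0.0, 0.0]
contact_force: [-0.8, -0.1, -0.2]
finger_gap: 0.0642
grasp_force: 0.0
```

Emit:
{"name": "jog_arm", "arguments": {"targets": [[0,0,0,0,0,0],[0,0,0,0,0,0],[0,0,0,0,0,0],[0,0,0,0,0,0],[0,0,0,0,0,0],[0,0,0,0,0,0],[0,0,0,0,0,0],[0,0,0,0,0,0],[0,0,-0.3,0,0,0],[0,0,-0.6,0,0,0],[0,0,-1,0,0,0],[0,0,-1,0,0,0],[0,0,-1,0,0,0],[0,0,-1,0,0,0],[0,0,-0.6,0,0,0],[0,0,0,0,0,0]], "jaw": -0.4, "squeeze": 30}}

```text
t: 23.1
tool_pos: [0.4415, -0.3243, 0.1464]
ee_rot: [0.707, 0.707, 0.001, 0.003]
contact_force: [0.2, -0.0, 0.2]
finger_gap: 0.0385
grasp_force: 30.2
```

```bash
python3 - <<'E'
from h import *
np.set_printoptions(precision=4,suppress=True)
t=r.sense()["tool_pos"];print(t)
im,d,c,P=wsnap()
Q=P.reshape(-1,3); Q=Q[np.isfinite(Q).all(1)]
N=Q[(np.hypot(*(Q[:,:2]-t[:2]).T)<.05)]
for z in np.arange(t[2]-.012,t[2]+.024,.003):
    q=N[(N[:,2]>=z)&(N[:,2]<z+.003)]
    if len(q): print((z-t[2]).round(3),len(q),q.min(0)-t,q.max(0)-t)
# target pose: s=80 mm from stop
p=np.array([-.2127,.0027,.1574])
for s in(.080,.155):
    x=.620-s*np.cos(np.radians(12)); y=-.144-.0185*(x-.5); z=p[0]*x+p[1]*y+p[2]; print(s,x,y,"floor z",z)
E
```

```text
[ 0.4415 -0.3243  0.1464]
-0.006 72 [-0.0165  0.013  -0.0056] [ 0.0169  0.0227 -0.0031]
-0.003 153 [-0.0191  0.0063 -0.003 ] [ 0.0197  0.0229 -0.    ]
0.0 157 [-0.0187  0.008   0.0001] [0.0199 0.023  0.003 ]
0.003 196 [-0.0233 -0.0099  0.003 ] [0.0263 0.0233 0.006 ]
0.006 271 [-0.0303 -0.0098  0.006 ] [0.0305 0.0229 0.009 ]
0.009 1820 [-0.0309 -0.0166  0.009 ] [0.0325 0.023  0.012 ]
0.012 2778 [-0.0323 -0.0159  0.012 ] [0.0332 0.023  0.015 ]
0.015 227 [-0.0327 -0.0098  0.015 ] [0.0332 0.0125 0.018 ]
0.018 229 [-0.0323 -0.008   0.018 ] [0.0333 0.013  0.021 ]
0.021 256 [-0.0322 -0.0106  0.021 ] [0.0334 0.0129 0.024 ]
0.024 253 [-0.0326 -0.01    0.024 ] [0.0335 0.013  0.027 ]
0.08 0.5417481919412955 -0.14477234155091395 floor z 0.04177927425189899
0.155 0.4683871218862601 -0.1434151617548958 floor z 0.057386838238054266
```

Emit:
{"name": "jog_arm", "arguments": {"targets": [[0.5,0.2,0,0,0,0],[0.8,0.4,0,0,0,0],[0.8,0.5,0,0,0,0],[0.8,0.5,0,0,0,0],[0.8,0.5,0,0,0,0],[0.8,0.5,0,0,0,0],[0.8,0.5,0,0,0,0],[0.8,0.5,0.3,0,0,0],[0.6,0.3,0.3,0,0,0],[0.42,0.18,0.2,0,0,0],[0,0,0,0.0333,0,0],[0,0,0,0.0334,0,0],[0,0,0,0,0,0],[0,0,0,0,0,0]]}}

```text
t: 24.55
tool_pos: [0.5413, -0.1453, 0.1223]
ee_rot: [0.703, 0.703, -0.074, -0.074]
contact_force: [-0.4, -0.5, 0.4]
finger_gap: 0.0387
grasp_force: 30.4
```

```bash
python3 -c "
from h import *
s=r.sense();print(s['tool_pos'],R.from_quat(s['ee_rot']).as_matrix().round(3).tolist(),units([.5434,-.1462,.049]).round(2),s['joint_positions'].round(2))"
```

```text
[ 0.54131352 -0.14533991  0.12225607] [[-0.0, 0.978, -0.209], [1.0, 0.0, -0.0], [-0.0, -0.209, -0.978]] [-0.03  0.69  2.85] [-0.03  0.77  0.37  1.68 -0.25  0.95  0.44]
```

Emit:
{"name": "jog_arm", "arguments": {"targets": [[-0.03,0.35,0,0,0,0],[0,0.34,0.2,0,0,0],[0,0,0.5,0,0,0],[0,0,0.6,0,0,0],[0,0,0.5,0,0,0],[0,0,0.4,0,0,0],[0,0,0.3,0,0,0],[0,0,0.2,0,0,0],[0,0,0.15,0,0,0],[0,0,0,0,0,0],[0,0,0,0,0,0]]}}

```text
t: 25.65
tool_pos: [0.5444, -0.1461, 0.0503]
ee_rot: [0.703, 0.703, -0.074, -0.074]
contact_force: [-0.7, 0.3, -0.8]
finger_gap: 0.0384
grasp_force: 30.4
```

Emit:
{"name": "jog_arm", "arguments": {"targets": [[0,0,0.1,0,0,0],[0,0,0,0,0,0]]}}

```text
t: 25.85
tool_pos: [0.5436, -0.1459, 0.0476]
ee_rot: [0.703, 0.703, -0.074, -0.074]
contact_force: [1.3, 0.3, -0.5]
finger_gap: 0.0384
grasp_force: 30.4
```

Emit:
{"name": "jog_arm", "arguments": {"targets": [[0,0,0,0,0,0],[0,0,0,0,0,0],[0,0,0,0,0,0],[0,0,0,0,0,0],[0,0,-0.3,0,0,0],[0,0,-0.5,0,0,0],[0,0,-0.7,0,0,0],[0,0,-1,0,0,0],[0,0,-0.8,0,0,0],[0,0,-0.5,0,0,0],[0,0,0,-0.0333,0,0],[0,0,0,-0.0334,0,0],[-0.8,0,0,0,0,0],[-0.9,0,0,0,0,0],[-0.9,0,0,0,0,0],[-0.9,0,0,0,0,0],[-0.9,0,0,0,0,0],[0,0,0,0,0,0]], "jaw": 0.5}}

```text
t: 27.65
tool_pos: [0.5625, -0.2607, 0.1412]
ee_rot: [0.709, 0.705, -0.001, 0.001]
contact_force: [-1.2, -1.0, 0.2]
finger_gap: 0.0643
grasp_force: 0.0
```

```bash
python3 - <<'E'
from h import *
np.set_printoptions(precision=4,suppress=True)
s=r.sense();print(s['tool_pos'],s['ee_rot'],units([.494,-.426,.13]).round(2))
im,d,c=snap("side");P=cloud(c,d);cv2.imwrite("pics/s3.png",im)
print("lift1",disc(P,(.4925,-.4249),.014,.024,.04),disc(P,(.545,-.145),.048,.075,.03),"rings",disc(P,(.55,.313),.032,.045,.03))
im,d,c,P=wsnap("w5.png"); print("w",disc(P,(.493,-.425),.014,.024,.04))
E
```

```text
[ 0.5625 -0.2607  0.1412] [ 0.7088  0.7054 -0.0011  0.0014] [-6.62 -2.71  0.47]
lift1 [  0.4924  -0.425    0.0201   0.019  323.    ] [  0.5443  -0.145    0.0295   0.0579 271.    ] rings [  0.5503   0.3122   0.0235   0.0405 126.    ]
w [  0.4946  -0.4239   0.0206   0.0191 633.    ]
```

View pics/s3.png

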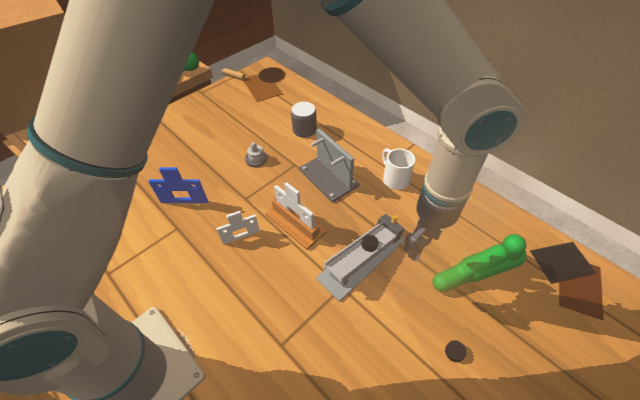

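The lift sits flat in the chute at (370,243). The second lift is at (456,351).

Emit:
{"name": "jog_arm", "arguments": {"targets": [[0,-0.7,0,0,0,0],[0,-0.9,0,0,0,0],[-0.4,-0.7,0,0,0,0],[-0.8,-0.41,0,0,0,0],[-0.9,0,0,0,0,0],[-0.9,0,0,0,0,0],[-0.9,0,0,0,0,0],[-0.9,0,0,0,0,0],[-0.9,0,0.3,0,0,0],[-0.6,0,0.6,0,0,0],[-0.3,0,1,0,0,0],[0,0,1,0,0,0],[0,0,0.9,0,0,0],[0,0,0,0,0,0],[0,0,0,0,0,0]]}}

```text
t: 29.25
tool_pos: [0.4963, -0.4198, 0.0457]
ee_rot: [0.706, 0.708, 0.0, -0.0]
contact_force: [0.6, -0.3, 0.3]
finger_gap: 0.0639
grasp_force: 0.0
```

```bash
python3 - <<'E'
from h import *
np.set_printoptions(precision=4,suppress=True)
im,d,c,P=wsnap();s=r.sense();print(s['tool_pos'],s['ee_rot'],disc(P,(.494,-.425),.014,.024,.04))
E
```

```text
[ 0.4967 -0.4207  0.0465] [0.7066 0.7076 0.0002 0.0006] [   0.4945   -0.4246    0.0202    0.0189 2894.    ]
```

Emit:
{"name": "jog_arm", "arguments": {"targets": [[-0.22,-0.08,0,0,0,0],[0,0,0.4,0,0,0],[0,0,0.5,0,0,0],[0,0,0.4,0,0,0],[0,0,0.3,0,0,0],[0,0,0,0,0,0]]}}

```text
t: 29.9
tool_pos: [0.4928, -0.4255, 0.0036]
ee_rot: [0.707, 0.707, -0.0, -0.002]
contact_force: [-0.0, -0.3, 0.1]
finger_gap: 0.0643
grasp_force: 0.0
```

Emit:
{"name": "jog_arm", "arguments": {"targets": [[0,0,0,0,0,0],[0,0,0,0,0,0],[0,0,0,0,0,0],[0,0,0,0,0,0],[0,0,0,0,0,0],[0,0,0,0,0,0],[0,0,0,0,0,0],[0,0,0,0,0,0],[0,0,-0.3,0,0,0],[0,0,-0.6,0,0,0],[0,0,-1,0,0,0],[0,0,-1,0,0,0],[0,0,-1,0,0,0],[0,0,-1,0,0,0],[0,0,-0.6,0,0,0],[0,0,0,0,0,0]], "jaw": -0.4}}

```text
t: 31.5
tool_pos: [0.4948, -0.4277, 0.1459]
ee_rot: [0.707, 0.707, 0.0, 0.002]
contact_force: [0.9, -0.2, -0.6]
finger_gap: 0.0384
grasp_force: 30.3
```

Emit:
{"name": "jog_arm", "arguments": {"targets": [[0.5,0,0,0,0,0],[0.9,0,0,0,0,0],[0.9,-0.1,0,0,0,0],[0.9,-0.1,0,0,0,0],[0.9,-0.1,0,0,0,0],[0.9,-0.1,0,0,0,0],[0.9,-0.1,0,0,0,0],[0.9,-0.1,0,0,0,0],[0.9,-0.1,0,0,0,0],[0.9,-0.1,0,0,0,0],[0.9,-0.1,0,0,0,0],[0.9,-0.1,0,0,0,0],[0.7,0,0,0,0,0],[0,0,0,0.0333,0,0],[0,0,0,0.0334,0,0],[0,0,0,0,0,0],[0,0,0,0,0,0]]}}

```text
t: 33.2
tool_pos: [0.4674, -0.148, 0.1416]
ee_rot: [0.703, 0.704, -0.074, -0.075]
contact_force: [-0.2, 0.1, -0.2]
finger_gap: 0.0386
grasp_force: 30.4
```

```bash
python3 - <<'E'
from h import *
np.set_printoptions(precision=4,suppress=True)
s=r.sense();t=s["tool_pos"];print(t,s['ee_rot'])
im,d,c,P=wsnap()
Q=P.reshape(-1,3); Q=Q[np.isfinite(Q).all(1)]
M=R.from_quat(s["ee_rot"]).as_matrix(); L=(Q-t)@M
m=(np.hypot(L[:,0],L[:,1])<.04)&(L[:,2]>-.014)&(L[:,2]<.008)
print("held (tool frame)",L[m].min(0),L[m].max(0))
s=.155
x=.620-s*np.cos(np.radians(12)); y=-.1425-.0185*(x-.5); z=-.2127*x+.0027*y+.1574-.0008; print(s,x,y,"floor z",z)
g=np.array([x,y-.0025,z])+.008*np.array([.208,0,.978]); print(g,units(g).round(2))
E
```

```text
[ 0.4674 -0.148   0.1416] [ 0.7027  0.7036 -0.0745 -0.0749]
held (tool frame) [-0.018  -0.0319 -0.014 ] [0.0228 0.0328 0.0047]
0.155 0.4683871218862601 -0.1419151617548958 floor z 0.05659088823805427
[ 0.4701 -0.1444  0.0644] [0.16 0.78 3.01]
```

Emit:
{"name": "jog_arm", "arguments": {"targets": [[0.16,0.4,0,0,0,0],[0,0.38,0.2,0,0,0],[0,0,0.5,0,0,0],[0,0,0.6,0,0,0],[0,0,0.6,0,0,0],[0,0,0.4,0,0,0],[0,0,0.3,0,0,0],[0,0,0.2,0,0,0],[0,0,0.2,0,0,0],[0,0,0.07,0,0,0],[0,0,0,0,0,0],[0,0,0,0,0,0]]}}

```text
t: 34.45
tool_pos: [0.4721, -0.1451, 0.0641]
ee_rot: [0.703, 0.703, -0.074, -0.074]
contact_force: [0.1, 0.8, -1.5]
finger_gap: 0.0383
grasp_force: 30.4
```

Emit:
{"name": "jog_arm", "arguments": {"targets": [[0,0,0.1,0,0,0],[0,0,0,0,0,0]]}}

```text
t: 34.65
tool_pos: [0.4718, -0.1451, 0.0617]
ee_rot: [0.703, 0.703, -0.074, -0.073]
contact_force: [0.8, -0.3, 1.5]
finger_gap: 0.0386
grasp_force: 30.5
```

Emit:
{"name": "jog_arm", "arguments": {"targets": [[0,0,0,0,0,0],[0,0,0,0,0,0],[0,0,0,0,0,0],[0,0,0,0,0,0],[0,0,-0.3,0,0,0],[0,0,-0.5,0,0,0],[0,0,-0.7,0,0,0],[0,0,-0.5,0,0,0],[0,0,0,0,0,0]], "jaw": 0.5}}

```text
t: 35.55
tool_pos: [0.4835, -0.1454, 0.1123]
ee_rot: [0.703, 0.704, -0.073, -0.072]
contact_force: [0.1, 0.0, -0.0]
finger_gap: 0.064
grasp_force: 0.0
```

Emit:
{"name": "jog_arm", "arguments": {"targets": [[0,-0.6,0,0,0,0],[0,-0.7,0,0,0,0],[0,-0.6,0,0,0,0],[0,0,0,0,0,0],[0,0,0,0,0,0],[0,0,0,0,0,0],[0,0,0,0,0,0],[0,0,0,0,0,0],[0,0,0,0,0,0],[0,0,0,0,0,0]], "jaw": -1}}

```text
t: 36.55
tool_pos: [0.4352, -0.145, 0.1201]
ee_rot: [0.703, 0.703, -0.074, -0.074]
contact_force: [0.2, -0.1, -0.6]
finger_gap: 0.0001
grasp_force: 0.0
```

```bash
python3 - <<'E'
from h import *
np.set_printoptions(precision=4,suppress=True)
s=r.sense();t=s["tool_pos"];print(t,s['ee_rot'],s["finger_gap"])
im,d,c,P=wsnap("w6.png")
Q=P.reshape(-1,3); Q=Q[np.isfinite(Q).all(1)]
M=R.from_quat(s["ee_rot"]).as_matrix(); L=(Q-t)@M
for a in np.arange(-.03,.03,.006):
    m=(np.hypot(L[:,0],L[:,1])<.03)&(L[:,2]>a)&(L[:,2]<a+.006)
    if m.sum(): print(a.round(3),L[m].min(0),L[m].max(0))
p=np.array([-.2127,.0027,.1574]); n=np.array([.208,0,.978])
print("height TCP over floor",(t-[0,0,p@[t[0],t[1],1]-.0008])[2]*.978)
h=Q[:,2]-np.c_[Q[:,:2],np.ones(len(Q))]@p
m=(h>.015)&(h<.021)&(Q[:,0]>.44)&(Q[:,0]<.6)&(abs(Q[:,1]+.143)<.025)
for lo,hi in((.44,.506),(.506,.58)):
    q=Q[m&(Q[:,0]>lo)&(Q[:,0]<hi)]; print(len(q),q.min(0),q.max(0))
E
```

```text
[ 0.4352 -0.145   0.1201] [ 0.7031  0.7034 -0.074  -0.0739] 0.00010683177341548326
-0.03 [ 0.0072 -0.0133 -0.0299] [ 0.0131  0.0142 -0.024 ]
-0.024 [ 0.007  -0.0132 -0.024 ] [ 0.013   0.0138 -0.018 ]
-0.018 [ 0.0067 -0.0133 -0.018 ] [ 0.0129  0.0138 -0.012 ]
-0.012 [ 0.0071 -0.0125 -0.012 ] [ 0.013   0.0131 -0.0061]
-0.006 [ 0.0111 -0.0062 -0.006 ] [ 0.0122  0.0069 -0.0039]
height TCP over floor 0.055249241811148035
2532 [ 0.4549 -0.1626  0.0688] [ 0.4935 -0.1237  0.0798]
1853 [ 0.5261 -0.163   0.0536] [ 0.5658 -0.1235  0.0643]
```

View pics/w6.png

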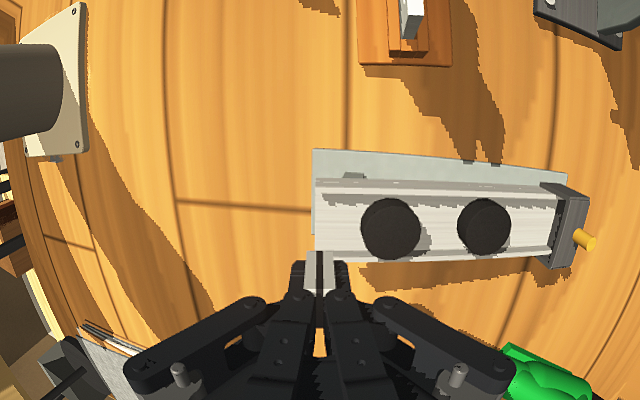

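Both lifts lie in the channel, at (390,229) and (483,226). I'll lower behind the first and push.

Emit:
{"name": "jog_arm", "arguments": {"targets": [[0,0,0.4,0,0,0],[0,0,0.5,0,0,0],[0,0,0.5,0,0,0],[0,0,0.3,0,0,0],[0,0,0.2,0,0,0],[0,0,0,0,0,0],[0,0.2,0,0,0,0],[0,0.3,0,0,0,0],[0,0.4,0,0,0,0],[0,0.4,0,0,0,0],[0,0.4,0,0,0,0],[0,0.4,0,0,0,0],[0,0.4,0,0,0,0],[0,0.4,0,0,0,0],[0,0.3,0,0,0,0],[0,0.3,0,0,0,0],[0,0.2,0,0,0,0],[0,0.1,0,0,0,0],[0,0,0,0,0,0],[0,0,0,0,0,0]]}}

```text
t: 38.6
tool_pos: [0.518, -0.145, 0.0539]
ee_rot: [0.703, 0.703, -0.074, -0.074]
contact_force: [-0.7, -0.4, -0.0]
finger_gap: 0.0
grasp_force: 0.0
```

Emit:
{"name": "jog_arm", "arguments": {"targets": [[0,0.1,0,0,0,0],[0,0.1,0,0,0,0],[0,0,0,0,0,0],[0,0,0,0,0,0]]}}

```text
t: 39.0
tool_pos: [0.5231, -0.145, 0.0529]
ee_rot: [0.703, 0.703, -0.074, -0.074]
contact_force: [0.1, 0.4, -0.7]
finger_gap: -0.0001
grasp_force: 0.0
```

Emit:
{"name": "jog_arm", "arguments": {"targets": [[0,0.1,0,0,0,0],[0,0.06,0,0,0,0],[0,0,0,0,0,0],[0,0,0,0,0,0]]}}

```text
t: 39.4
tool_pos: [0.527, -0.145, 0.0521]
ee_rot: [0.703, 0.703, -0.074, -0.074]
contact_force: [-0.8, 0.1, -0.1]
finger_gap: 0.0
grasp_force: 0.0
```

Emit:
{"name": "jog_arm", "arguments": {"targets": [[0,0.05,0,0,0,0],[0,0,0,0,0,0],[0,0,0,0,0,0]]}}

```text
t: 39.7
tool_pos: [0.5282, -0.145, 0.0518]
ee_rot: [0.703, 0.703, -0.074, -0.074]
contact_force: [-0.1, -0.2, 0.5]
finger_gap: 0.0002
grasp_force: 0.0
```

Emit:
{"name": "jog_arm", "arguments": {"targets": [[0,0.04,0,0,0,0],[0,0,0,0,0,0],[0,0,0,0,0,0]]}}

```text
t: 40.0
tool_pos: [0.5292, -0.145, 0.0516]
ee_rot: [0.703, 0.703, -0.074, -0.074]
contact_force: [-0.4, -1.2, -0.7]
finger_gap: 0.0004
grasp_force: 0.0
```

```bash
cat > lc.py <<'E'
from h import *
np.set_printoptions(precision=4,suppress=True)
p=np.array([-.2127,.0027,.1574])
im,d,c,P=wsnap("wl.png")
Q=P.reshape(-1,3); Q=Q[np.isfinite(Q).all(1)]
h=(Q[:,2]-np.c_[Q[:,:2],np.ones(len(Q))]@p)*.978
m=(h>.0165)&(h<.020)&(Q[:,0]>.5)&(Q[:,0]<.64)&(abs(Q[:,1]+.143)<.021)
q=Q[m]; s=(.620+.018*.208-q[:,0])/.978
y=q[:,1]
print("w lift-top s histogram (4mm bins)",np.histogram(s,np.arange(0,.1,.004))[0],s.max(),s.min())
hi,e=np.histogram(s[abs(y+.1437)<.003],np.arange(0,.1,.002)); print("centre strip",hi)
for n in("side","top"):
  im,d,c=snap(n);P=cloud(c,d).reshape(-1,3);cv2.imwrite(f"pics/{n}_l.png",im)
  P=P[(P[:,0]>.5)&(P[:,0]<.64)&(abs(P[:,1]+.1445)<.02)]
  h=(P[:,2]-np.c_[P[:,:2],np.ones(len(P))]@p)*.978
  q=P[(h>.014)&(h<.021)]; print(n,len(q),"s range",(.620+.0037-q[:,0].max())/.978,(.620+.0037-q[:,0].min())/.978)
E
python3 lc.py; python3 -c "
import cv2;a=cv2.imread('pics/wl.png')[120:320,280:640];b=cv2.imread('pics/side_l.png')[200:300,310:430]
cv2.imwrite('pics/lc.png',cv2.hconcat([cv2.resize(a,(540,300)),cv2.resize(b,(260,300)[::1])]))"
```

```text
w lift-top s histogram (4mm bins) [  0   0 160 349 387 409 399 389 347 242 112 293 384 426 438 458 481 452
 379 224  29  24  28  29] 0.10673382383715445 0.009152684114381937
centre strip [ 0  0  0  0  0 27 27 31 33 30 30 31 30 29 40 29 32 36 30 35 22 33 36 39
 33 35 36 32 38 37 39 38 38 40 34 39 41 42 40 29  0  0  0  0  0  0  0  0
  0]
side 188 s range 0.009429420901120382 0.10878596415415054Traceback (most recent call last):
  File "lc.py", line 16, in <module>
    q=P[(h>.014)&(h<.021)]; print(n,len(q),"s range",(.620+.0037-q[:,0].max())/.978,(.620+.0037-q[:,0].min())/.978)
                                                                 ~~~~~~~~~~^^
    return umr_maximum(a, axis, None, out, keepdims, initial, where)
ValueError: zero-size array to reduction operation maximum which has no identity
```

View pics/lc.png

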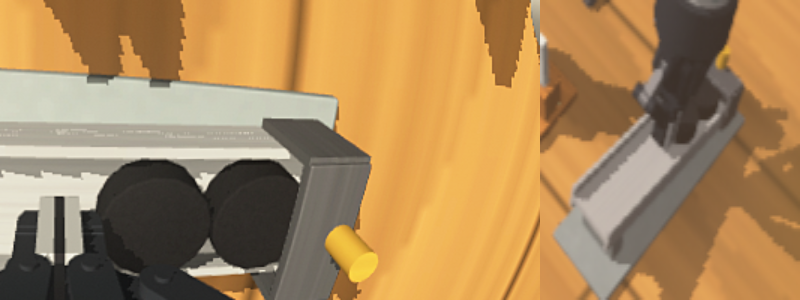

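The lifts touch each other at about (205,210) and are near the stop. I'll push on in 1 mm steps until the stop pushes back.

Emit:
{"name": "jog_arm", "arguments": {"targets": [[0,0.04,0,0,0,0],[0,0,0,0,0,0],[0,0,0,0,0,0]]}}

```text
t: 40.45
tool_pos: [0.5302, -0.145, 0.0514]
ee_rot: [0.703, 0.703, -0.074, -0.074]
contact_force: [0.2, 0.1, -0.1]
finger_gap: -0.0001
grasp_force: 0.0
```

Emit:
{"name": "jog_arm", "arguments": {"targets": [[0,0.04,0,0,0,0],[0,0,0,0,0,0],[0,0,0,0,0,0]]}}

```text
t: 40.75
tool_pos: [0.5312, -0.145, 0.0512]
ee_rot: [0.703, 0.703, -0.074, -0.074]
contact_force: [0.1, -0.2, 0.1]
finger_gap: -0.0002
grasp_force: 0.0
```

Emit:
{"name": "jog_arm", "arguments": {"targets": [[0,0.04,0,0,0,0],[0,0,0,0,0,0],[0,0,0,0,0,0]]}}

```text
t: 41.05
tool_pos: [0.5319, -0.145, 0.051]
ee_rot: [0.703, 0.703, -0.074, -0.074]
contact_force: [-0.4, -1.0, 1.2]
finger_gap: -0.0001
grasp_force: 0.3
```

Emit:
{"name": "jog_arm", "arguments": {"targets": [[0,0.04,0,0,0,0],[0,0,0,0,0,0],[0,0,0,0,0,0]]}}

```text
t: 41.35
tool_pos: [0.5323, -0.145, 0.0508]
ee_rot: [0.703, 0.703, -0.074, -0.075]
contact_force: [-2.7, -0.5, 1.8]
finger_gap: 0.0002
grasp_force: 1.6
```

```bash
sed -i 's/in("side","top")/in("side",)/' lc.py; python3 lc.py
```

```text
w lift-top s histogram (4mm bins) [  0   0 164 381 410 406 397 366 281 124 240 360 421 433 453 491 466 420
 288  41  31  28  37  29] 0.10360897402461985 0.009743368735734883
centre strip [ 0  0  0  0  0 28 31 29 32 34 29 30 32 31 36 34 35 32 39 20 33 37 38 38
 37 36 38 36 33 38 37 38 35 38 38 39 41 39  3  0  0  0  0  0  0  0  0  0
  0]
side 173 s range 0.008855571196290631 0.10608504267278376
```

Force and lag show the row is against the stop. I'll back off, rise and untilt, then view the rack and holder.

Emit:
{"name": "jog_arm", "arguments": {"targets": [[0,0.04,0,0,0,0],[0,0,0,0,0,0],[0,-0.2,0,0,0,0],[0,-0.3,0,0,0,0],[0,-0.2,-0.5,0,0,0],[0,0,-0.8,0,0,0],[0,0,-1,0,0,0],[0,0,-1,0,0,0],[0,0,-1,0,0,0],[0,0,-1,0,0,0],[0,0,-1,0,0,0],[0,0,-1,0,0,0],[0,0,0,-0.0333,0,0],[0,0,0,-0.0334,0,0],[0.5,0,0,0,0,0],[0.8,0,0,0,0,0],[0.8,0,0,0,0,0],[0.4,0,0,0,0,0],[0,0,0,0,0,0],[0,0,0,0,0,0]]}}

```text
t: 43.45
tool_pos: [0.5552, -0.0831, 0.233]
ee_rot: [0.707, 0.707, -0.0, 0.0]
contact_force: [0.0, -0.5, -0.3]
finger_gap: 0.0002
grasp_force: 0.0
```

```bash
cat > hold.py <<'E'
from h import *
np.set_printoptions(precision=4,suppress=True)
s=r.sense();print(s['tool_pos'],s['ee_rot'],s['joint_positions'].round(2))
im,d,c,P=wsnap("w7.png"); np.save("wP7.npy",P)
E
python3 hold.py; python3 - <<'E'
import sys; sys.path.insert(0,".")
from h import *
np.set_printoptions(precision=4,suppress=True)
P=np.load("wP7.npy");Q=P.reshape(-1,3); Q=Q[np.isfinite(Q).all(1)]
def rect(q,n):
    (cx,cy),(w,h),a=cv2.minAreaRect((q[:,:2]*1000).astype(np.float32)); print(n,len(q),"c",cx,cy,"wh",w,h,"ang",a,"z",np.percentile(q[:,2],[2,50,98]))
T=Q[(abs(Q[:,0]-.478)<.06)&(abs(Q[:,1]-.047)<.09)]
rect(T[(T[:,2]>.140)&(T[:,2]<.155)],"tab top")
rect(T[(T[:,2]>.098)&(T[:,2]<.106)],"plate top")
rect(T[(T[:,2]>.043)&(T[:,2]<.053)],"rack walls")
rect(T[(T[:,2]>.05)],"template all")
H=Q[(Q[:,0]>.56)&(Q[:,0]<.75)&(Q[:,1]>-.01)&(Q[:,1]<.22)]
rect(H[(H[:,2]>.118)&(H[:,2]<.135)],"backing top")
rect(H[(H[:,2]>.006)&(H[:,2]<.018)],"base")
pg=H[(H[:,2]>.105)&(H[:,2]<.1175)]
for sgn,m in((0,pg[:,1]<.10),(1,pg[:,1]>=.10)): rect(pg[m],"peg%d"%sgn)
E
```

```text
[ 0.5552 -0.0831  0.233 ] [ 0.707   0.7072 -0.0002  0.0004] [-0.17  0.53  0.41  1.78 -0.26  0.89  0.35]
tab top 699 c 478.5408020019531 50.801597595214844 wh 8.992021560668945 44.392906188964844 ang 1.792095422744751 z [0.1405 0.1476 0.1492]
plate top 793 c 478.6421203613281 42.83281326293945 wh 9.313860893249512 112.75653076171875 ang 1.8900467157363892 z [0.0988 0.1027 0.1052]
rack walls 1309 c 482.3014221191406 46.27361297607422 wh 140.96548461914062 26.458555221557617 ang 88.64437866210938 z [0.0439 0.0487 0.0513]
template all 3376 c 483.0433349609375 44.7215576171875 wh 137.73611450195312 25.352903366088867 ang 87.86249542236328 z [0.0505 0.1027 0.1487]
backing top 1180 c 668.284423828125 63.28794860839844 wh 72.62135314941406 13.024109840393066 ang 83.06047058105469 z [0.1186 0.1254 0.1273]
base 4559 c 649.7089233398438 78.85565185546875 wh 110.18035125732422 100.05874633789062 ang 83.62652587890625 z [0.0105 0.0128 0.0158]
peg0 834 c 645.2967529296875 63.30672836303711 wh 45.6849479675293 73.0255126953125 ang 0.30526021122932434 z [0.1059 0.1143 0.1172]
peg1 6 c 667.3436279296875 101.56234741210938 wh 0.8020536303520203 2.4599499702453613 ang 7.154568672180176 z [0.1059 0.1088 0.1138]
```

View pics/w7.png

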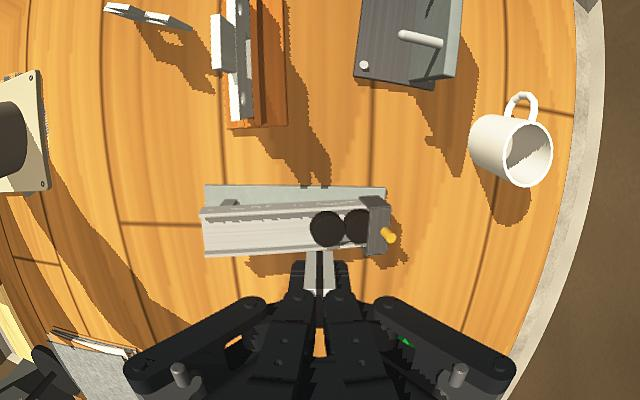

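Lifts are in a row at (326,228) and (358,226). The rack is at (245,60), and the holder at (400,40) is partly out of view. I'll move over for a full look.

Emit:
{"name": "jog_arm", "arguments": {"targets": [[0.5,0,-0.2,0,0,0],[0.8,0,-0.4,0,0,0],[0.8,0,-0.4,0,0,0],[0.8,0,0,0,0,0],[0.8,0,0,0,0,0],[0.5,0,0,0,0,0],[0,0,0,0,0,0],[0,0,0,0,0,0]], "jaw": -0.1}}

```text
t: 44.3
tool_pos: [0.5549, 0.0217, 0.2578]
ee_rot: [0.707, 0.707, -0.0, 0.0]
contact_force: [-0.7, -0.6, 0.5]
finger_gap: 0.0384
grasp_force: 0.0
```

```bash
python3 hold.py; cat > fit.py <<'E'
from h import *
import sys
np.set_printoptions(precision=4,suppress=True)
def fit(Q,name):
    Q=Q.reshape(-1,3); Q=Q[np.isfinite(Q).all(1)]
    T=Q[(abs(Q[:,0]-.478)<.06)&(abs(Q[:,1]-.047)<.09)]
    for lo,hi,n in((.143,.153,"tab top"),(.099,.106,"plate top")):
        q=T[(T[:,2]>lo)&(T[:,2]<hi)]
        if len(q)>10:
            (cx,cy),(w,h),a=cv2.minAreaRect((q[:,:2]*1000).astype(np.float32)); print(name,n,len(q),"c %.1f %.1f wh %.1f %.1f a %.2f z %.4f"%(cx,cy,w,h,a,np.median(q[:,2])))
    H=Q[(Q[:,0]>.57)&(Q[:,0]<.74)&(Q[:,1]>0)&(Q[:,1]<.21)]
    q=H[(H[:,2]>.121)&(H[:,2]<.130)]
    if len(q)>10:
        (cx,cy),(w,h),a=cv2.minAreaRect((q[:,:2]*1000).astype(np.float32)); print(name,"backtop",len(q),"c %.1f %.1f wh %.1f %.1f a %.2f z %.4f"%(cx,cy,w,h,a,np.median(q[:,2])))
    # face plane points: vertical strip well below the top
    q=H[(H[:,2]>.03)&(H[:,2]<.095)&(H[:,0]>.635)]
    if len(q)>50:
        y0=.1; c=np.polyfit(q[:,1]-y0,q[:,0],1)
        for _ in range(8):
            e=q[:,0]-np.polyval(c,q[:,1]-y0); k=abs(e-np.median(e))<.003; c=np.polyfit(q[k,1]-y0,q[k,0],1)
        print(name,"face x at y=.1: %.4f slope %.4f -> yaw %.2f n %d"%(c[1],c[0],np.degrees(np.arctan(-c[0])),k.sum()))
        pg=H[(H[:,2]>.098)&(H[:,2]<.1195)&(H[:,0]<np.polyval(c,H[:,1]-y0)-.006)&(H[:,0]>np.polyval(c,H[:,1]-y0)-.045)]
        for i,m in((0,pg[:,1]<.10),(1,pg[:,1]>=.10)):
            w=pg[m]
            if len(w)<8: continue
            w=w[abs(w[:,1]-np.median(w[:,1]))<.012]
            l=np.polyfit(w[:,0]-.64,w[:,1],1); print(name,"peg",i,len(w),"x %.4f..%.4f y(.64) %.4f slope %.3f  ylo/hi %.4f %.4f ztop %.4f"%(w[:,0].min(),w[:,0].max(),l[1],l[0],w[:,1].min(),w[:,1].max(),np.percentile(w[:,2],97)))
fit(np.load("wP7.npy"),"wrist"); fit(np.load("topP.npy"),"top"); fit(np.load("sideP.npy"),"side")
E
python3 fit.py
```

```text
[0.5549 0.0217 0.2578] [ 0.7072  0.707  -0.0003  0.0003] [-0.37  0.49  0.42  1.76 -0.24  0.94  0.15]
wrist tab top 503 c 478.5 51.1 wh 8.6 43.9 a 2.15 z 0.1478
wrist plate top 762 c 478.3 51.3 wh 9.4 129.7 a 1.92 z 0.1029
wrist backtop 1925 c 673.3 102.2 wh 149.4 13.2 a 83.00 z 0.1256
wrist face x at y=.1: 0.6672 slope 0.1207 -> yaw -6.88 n 1959
wrist peg 0 333 x 0.6221..0.6562 y(.64) 0.0612 slope -0.113  ylo/hi 0.0547 0.0676 ztop 0.1170
wrist peg 1 346 x 0.6332..0.6672 y(.64) 0.1507 slope -0.118  ylo/hi 0.1428 0.1562 ztop 0.1170
top tab top 29 c 478.0 49.1 wh 42.7 6.3 a 89.24 z 0.1470
top plate top 59 c 478.9 49.3 wh 8.2 129.0 a 1.93 z 0.1027
top backtop 148 c 673.5 99.8 wh 148.8 13.2 a 82.89 z 0.1244
top face x at y=.1: 0.6682 slope 0.1203 -> yaw -6.86 n 139
top peg 0 33 x 0.6235..0.6568 y(.64) 0.0591 slope -0.108  ylo/hi 0.0549 0.0649 ztop 0.1178
top peg 1 34 x 0.6348..0.6666 y(.64) 0.1495 slope -0.119  ylo/hi 0.1437 0.1543 ztop 0.1171
side tab top 64 c 476.0 50.5 wh 8.9 44.2 a 2.01 z 0.1476
side plate top 135 c 476.1 50.2 wh 9.5 128.7 a 1.92 z 0.1029
side backtop 215 c 671.0 101.1 wh 151.3 13.9 a 83.24 z 0.1256
side face x at y=.1: 0.6658 slope 0.1200 -> yaw -6.84 n 511
side peg 0 47 x 0.6202..0.6540 y(.64) 0.0582 slope -0.169  ylo/hi 0.0534 0.0644 ztop 0.1177
side peg 1 44 x 0.6313..0.6652 y(.64) 0.1492 slope -0.140  ylo/hi 0.1435 0.1543 ztop 0.1177
```

View pics/w7.png

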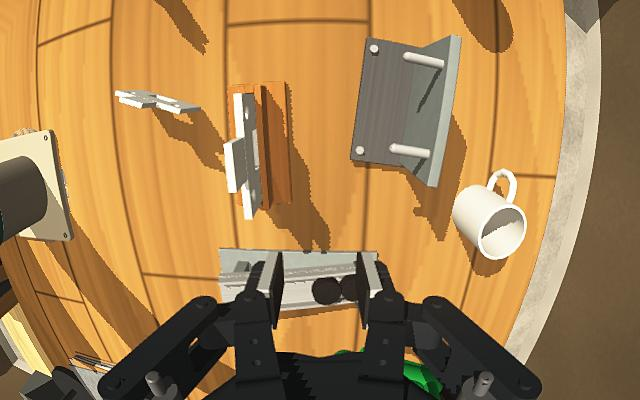

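Holder yaw is −6.9°, template yaw +1.95°, and the pegs are 89 mm apart with tops at z≈0.117, all consistent. The pegs show at (425,60) and (410,152) and the tab at (233,165). I'll approach the tab.

Emit:
{"name": "jog_arm", "arguments": {"targets": [[0,0,0,0,0,-0.0108],[0.2,-0.5,0,0,0,0],[0.2,-0.7,0,0,0,0],[0.2,-0.7,0,0,0,0],[0.2,-0.7,0,0,0,0],[0.2,-0.43,0.4,0,0,0],[0,0,0.7,0,0,0],[0,0,0.8,0,0,0],[0,0,0.5,0,0,0],[0,0,0,0,0,0],[0,0,0,0,0,0],[0,0,0,0,0,0]], "squeeze": 60}}

```text
t: 45.55
tool_pos: [0.479, 0.0445, 0.1985]
ee_rot: [0.695, 0.719, 0.001, 0.0]
contact_force: [-0.1, -0.1, 0.2]
finger_gap: 0.0383
grasp_force: 0.0
```

```bash
python3 hold.py; python3 - <<'E'
from h import *
import fit
print(units([.4783,.0499,.111]).round(3))
E
```

```text
[0.479  0.0445 0.1985] [0.695  0.719  0.0006 0.0005] [-0.42  0.46  0.38  2.02 -0.26  0.7   0.16]
wrist tab top 688 c 478.5 51.5 wh 8.1 44.2 a 1.58 z 0.1478
wrist plate top 749 c 477.9 51.1 wh 7.9 129.4 a 2.12 z 0.1029
wrist backtop 1964 c 672.7 102.3 wh 149.8 13.5 a 83.30 z 0.1255
wrist face x at y=.1: 0.6672 slope 0.1210 -> yaw -6.90 n 4272
wrist peg 0 352 x 0.6219..0.6564 y(.64) 0.0616 slope -0.119  ylo/hi 0.0541 0.0676 ztop 0.1166
wrist peg 1 372 x 0.6326..0.6674 y(.64) 0.1507 slope -0.112  ylo/hi 0.1434 0.1561 ztop 0.1168
top tab top 29 c 478.0 49.1 wh 42.7 6.3 a 89.24 z 0.1470
top plate top 59 c 478.9 49.3 wh 8.2 129.0 a 1.93 z 0.1027
top backtop 148 c 673.5 99.8 wh 148.8 13.2 a 82.89 z 0.1244
top face x at y=.1: 0.6682 slope 0.1203 -> yaw -6.86 n 139
top peg 0 33 x 0.6235..0.6568 y(.64) 0.0591 slope -0.108  ylo/hi 0.0549 0.0649 ztop 0.1178
top peg 1 34 x 0.6348..0.6666 y(.64) 0.1495 slope -0.119  ylo/hi 0.1437 0.1543 ztop 0.1171
side tab top 64 c 476.0 50.5 wh 8.9 44.2 a 2.01 z 0.1476
side plate top 135 c 476.1 50.2 wh 9.5 128.7 a 1.92 z 0.1029
side backtop 215 c 671.0 101.1 wh 151.3 13.9 a 83.24 z 0.1256
side face x at y=.1: 0.6658 slope 0.1200 -> yaw -6.84 n 511
side peg 0 47 x 0.6202..0.6540 y(.64) 0.0582 slope -0.169  ylo/hi 0.0534 0.0644 ztop 0.1177
side peg 1 44 x 0.6313..0.6652 y(.64) 0.1492 slope -0.140  ylo/hi 0.1435 0.1543 ztop 0.1177
[ 0.21  -0.024  3.501]
```

Emit:
{"name": "jog_arm", "arguments": {"targets": [[0.2,-0.02,0.4,0,0,0],[0,0,0.8,0,0,0],[0,0,0.8,0,0,0],[0,0,0.6,0,0,0],[0,0,0.5,0,0,0],[0,0,0.3,0,0,0],[0,0,0.1,0,0,0],[0,0,0,0,0,0]]}}

```text
t: 46.4
tool_pos: [0.4776, 0.05, 0.1101]
ee_rot: [0.695, 0.719, -0.0, -0.0]
contact_force: [-0.3, -0.9, 1.1]
finger_gap: 0.0386
grasp_force: 0.0
```

Emit:
{"name": "jog_arm", "arguments": {"targets": [[0,0,0,0,0,0],[0,0,0,0,0,0],[0,0,0,0,0,0],[0,0,0,0,0,0],[0,0,0,0,0,0],[0,0,0,0,0,0],[0,0,0,0,0,0],[0,0,0,0,0,0],[0,0,0,0,0,0]], "jaw": -1}}

```text
t: 47.3
tool_pos: [0.4782, 0.05, 0.1109]
ee_rot: [0.695, 0.719, 0.001, 0.0]
contact_force: [-1.1, 0.2, 5.8]
finger_gap: 0.0076
grasp_force: 59.7
```

Emit:
{"name": "jog_arm", "arguments": {"targets": [[0,0,-0.1,0,0,0],[0,0,-0.3,0,0,0],[0,0,-0.5,0,0,0],[0,0,-0.6,0,0,0],[0,0,-0.6,0,0,0],[0,0,-0.6,0,0,0],[0,0,-0.5,0,0,0],[0,0,-0.3,0,0,0],[0,0,-0.2,0,0,0],[0,0,0,0,0,0.0245],[0,0,0,0,0,0.0245],[0,0,0,0,0,0],[0,0,0,0,0,0]]}}

```text
t: 48.6
tool_pos: [0.4773, 0.0499, 0.2025]
ee_rot: [0.747, 0.664, -0.0, -0.0]
contact_force: [1.0, -0.5, -2.4]
finger_gap: 0.0071
grasp_force: 58.5
```

```bash
cat > tm.py <<'E'
from h import *
np.set_printoptions(precision=4,suppress=True)
s=r.sense(); t=s["tool_pos"]; M=R.from_quat(s["ee_rot"]).as_matrix(); print(t,"yaw of tool y",np.degrees(np.arctan2(M[1,1],M[0,1])),"tool z",M[:,2])
im,d,c,P=wsnap("w8.png"); np.save("wP8.npy",P)
Q=P.reshape(-1,3); L=(Q-t)@M; ok=np.isfinite(L).all(1)
# plate below tip: tool z>0.012, |y|<.02
m=ok&(L[:,2]>.006)&(L[:,2]<.11)&(abs(L[:,1])<.02)&(abs(L[:,0])<.08)&(Q[:,2]>.03)
q=L[m]; print("plate tool-frame x,y,z lo/hi",np.percentile(q,[.3,99.7],0),len(q))
tp=q[q[:,2]<.014]; print("top edge x",np.percentile(tp[:,0],[.5,99.5]),"y",np.percentile(tp[:,1],[1,99]),"z",np.percentile(tp[:,2],[2,50]))
y=np.polyfit(tp[:,0],tp[:,1],1); zz=[np.percentile(tp[abs(tp[:,0]-a)<.01,2],10) for a in(-.05,-.035,.035,.05)]; print("yaw of plate in tool deg",np.degrees(np.arctan(y[0])),"top z at x",zz)
print("x edges by depth",[(round(a,3),np.percentile(q[abs(q[:,2]-a)<.004,0],[.5,99.5]).round(4)) for a in(.02,.04,.06,.08)])
E
python3 tm.py
```

```text
[0.4773 0.0499 0.2025] yaw of tool y -6.748208699359058 tool z [-0.0009 -0.0003 -1.    ]
plate tool-frame x,y,z lo/hi [[ 0.0228 -0.0037  0.0064]
 [ 0.0665  0.0044  0.0935]] 1523
top edge x [0.0229 0.0661] y [-0.0037  0.0043] z [0.0067 0.008 ]Traceback (most recent call last):
  File "tm.py", line 10, in <module>
    y=np.polyfit(tp[:,0],tp[:,1],1); zz=[np.percentile(tp[abs(tp[:,0]-a)<.01,2],10) for a in(-.05,-.035,.035,.05)]; print("yaw of plate in tool deg",np.degrees(np.arctan(y[0])),"top z at x",zz)
                                         ~~~~~~~~~~~~~^^^^^^^^^^^^^^^^^^^^^^^^^^^^^
    return _quantile_unchecked(
        a, q, axis, out, overwrite_input, method, keepdims, weights)
    return _ureduce(a,
                    func=_quantile_ureduce_func,
    ...<5 lines>...
                    overwrite_input=overwrite_input,
                    method=method)
    r = func(a, **kwargs)
    result = _quantile(arr,
                       quantiles=q,
    ...<2 lines>...
                       out=out,
                       weights=wgt)
    slices_having_nans = np.isnan(arr[-1, ...])
                                  ~~~^^^^^^^^^
IndexError: index -1 is out of bounds for axis 0 with size 0
```

View pics/w8.png

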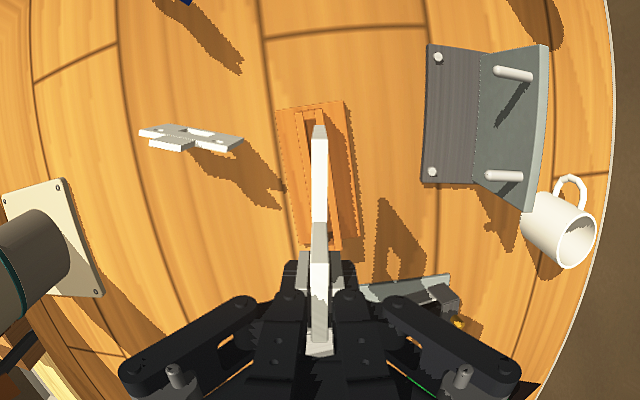

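The template is held square and level, with its edge at (319,130) and the holder at (490,120). I'll move to the stand-off in front of the pegs.

Emit:
{"name": "jog_arm", "arguments": {"targets": [[0.2,0.3,0,0,0,0],[0.4,0.6,0,0,0,0],[0.5,0.8,0,0,0,0],[0.5,0.8,0,0,0,0],[0.5,0.8,0,0,0,0],[0.4,0.7,0,0,0,0],[0.3,0.5,0,0,0,0],[0.15,0.19,0,0,0,0],[0,0,0.4,0,0,0],[0,0,0.6,0,0,0],[0,0,0.6,0,0,0],[0,0,0.5,0,0,0],[0,0,0.3,0,0,0],[0,0,0.12,0,0,0],[0,0,0,0,0,0],[0,0,0,0,0,0],[0,0,0,0,0,0]]}}

```text
t: 50.35
tool_pos: [0.6033, 0.1092, 0.1404]
ee_rot: [0.748, 0.664, 0.001, 0.0]
contact_force: [0.5, -0.6, -2.3]
finger_gap: 0.0073
grasp_force: 58.5
```

```bash
cat > al.py <<'E'
from h import *
np.set_printoptions(precision=4,suppress=True)
s=r.sense(); t=s["tool_pos"]; M=R.from_quat(s["ee_rot"]).as_matrix()
im,d,c,P=wsnap("w9.png")
Q=P.reshape(-1,3); Q=Q[np.isfinite(Q).all(1)]; a=np.radians(-6.88); u=np.array([np.cos(a),np.sin(a),0]); v=np.array([-np.sin(a),np.cos(a),0])
U,V=Q@u,Q@v
print("TCP u,v,z",t@u,t@v,t[2],"yaw",np.degrees(np.arctan2(M[1,1],M[0,1])))
m=(abs(U-t@u)<.009)&(abs(V-t@v)<.08)&(Q[:,2]>.035)&(Q[:,2]<.136)
print("plate v max",np.percentile(V[m],[99.8]),"u",np.percentile(U[m],[2,98]),"ztop",[np.percentile(Q[m&(abs(V-t@v-k)<.005),2],97).round(4) for k in(.03,.04,.05,.06)],"u@v",[np.median(U[m&(Q[:,2]>.122)&(abs(V-t@v-k)<.008)]).round(4) for k in(.03,.05)])
m=(U>.606)&(U<.645)&(abs(V-.182)<.07)&(Q[:,2]>.1)&(Q[:,2]<.120)
for k in(.137,.227):
    n=m&(abs(V-k)<.012)
    if n.sum()>5: print("peg",k,n.sum(),"v",np.percentile(V[n],[1,99]),"z",np.percentile(Q[n,2],98),"u",U[n].min())
E
python3 al.py
```

```text
TCP u,v,z 0.5858895996368065 0.180639185832145 0.14041732057344475 yaw -6.858527637762337
plate v max [0.2471] u [0.5822 0.59  ] ztop [np.float64(0.1335), np.float64(0.1336), np.float64(0.1335), np.float64(0.1334)] u@v [np.float64(0.5863), np.float64(0.5863)]
peg 0.137 356 v [0.1369 0.1428] z 0.11615517919520502 u 0.6154142656842456
peg 0.227 1003 v [0.2223 0.2322] z 0.11669349630904316 u 0.6107373720785575
```

The plate and pegs line up within 0.3 mm laterally, and the holes are 1.8 mm high. I'll lower slightly and advance.

Emit:
{"name": "jog_arm", "arguments": {"targets": [[0,0,0.06,0,0,0],[0,0.3,0,0,0,0],[0,0.3,0,0,0,0],[0,0.3,0,0,0,0],[0,0.2,0,0,0,0],[0,0.1,0,0,0,0],[0,0,0,0,0,0],[0,0,0,0,0,0]]}}

```text
t: 51.2
tool_pos: [0.6323, 0.1055, 0.1381]
ee_rot: [0.748, 0.664, -0.0, -0.0]
contact_force: [0.5, 0.7, -3.1]
finger_gap: 0.0073
grasp_force: 58.6
```

Emit:
{"name": "jog_arm", "arguments": {"targets": [[0,0.1,0,0,0,0],[0,0.2,0,0,0,0],[0,0.2,0,0,0,0],[0,0.2,0,0,0,0],[0,0.1,0,0,0,0],[0,0.1,0,0,0,0],[0,0,0,0,0,0],[0,0,0,0,0,0]]}}

```text
t: 52.0
tool_pos: [0.6548, 0.1029, 0.1382]
ee_rot: [0.748, 0.664, -0.0, -0.0]
contact_force: [-0.3, 0.1, -2.4]
finger_gap: 0.0072
grasp_force: 58.6
```

```bash
python3 al.py
```

```text
TCP u,v,z 0.6377677055791484 0.1805597124144933 0.13816269918512952 yaw -6.858186692797162
plate v max [0.247] u [0.6303 0.6453] ztop [np.float64(0.1312), np.float64(0.1312), np.float64(0.131), np.float64(0.1312)] u@v [np.float64(0.6381), np.float64(0.6381)]
peg 0.227 730 v [0.2232 0.2321] z 0.1167310099865975 u 0.6104597325440367
```

On the pegs with no force. Now the last 8 mm.

Emit:
{"name": "jog_arm", "arguments": {"targets": [[0,0.1,0,0,0,0],[0,0.1,0,0,0,0],[0,0.08,0,0,0,0],[0,0,0,0,0,0],[0,0,0,0,0,0]]}}

```text
t: 52.55
tool_pos: [0.6619, 0.102, 0.1382]
ee_rot: [0.748, 0.664, -0.0, -0.0]
contact_force: [-0.2, 0.0, -2.5]
finger_gap: 0.0075
grasp_force: 58.6
```

Emit:
{"name": "jog_arm", "arguments": {"targets": [[0,0.04,0,0,0,0],[0,0,0,0,0,0],[0,0,0,0,0,0]]}}

```text
t: 52.85
tool_pos: [0.6629, 0.1019, 0.1383]
ee_rot: [0.748, 0.664, -0.0, -0.0]
contact_force: [0.2, -0.3, -2.5]
finger_gap: 0.0069
grasp_force: 58.6
```

Emit:
{"name": "jog_arm", "arguments": {"targets": [[0,0.04,0,0,0,0],[0,0,0,0,0,0],[0,0,0,0,0,0]]}}

```text
t: 53.15
tool_pos: [0.6632, 0.1019, 0.1381]
ee_rot: [0.748, 0.664, -0.001, -0.001]
contact_force: [-2.3, -0.3, -2.2]
finger_gap: 0.0077
grasp_force: 58.8
```

Contact with the backing plate. I'll lower about 2.5 mm to hang it, then release.

Emit:
{"name": "jog_arm", "arguments": {"targets": [[0,0.02,0.04,0,0,0],[0,0,0.03,0,0,0],[0,0,0.02,0,0,0],[0,0,0,0,0,0],[0,0,0,0,0,0]]}}

```text
t: 53.65
tool_pos: [0.6633, 0.1019, 0.1363]
ee_rot: [0.748, 0.664, -0.001, -0.001]
contact_force: [-5.7, -0.1, 4.1]
finger_gap: 0.0073
grasp_force: 59.6
```

Emit:
{"name": "jog_arm", "arguments": {"targets": [[0,0,0,0,0,0],[0,0,0,0,0,0],[0,0,0,0,0,0],[0,0,0,0,0,0],[0,0,-0.2,0,0,0],[0,0,-0.4,0,0,0],[0,0,-0.7,0,0,0],[0,0,-1,0,0,0],[0,0,-1,0,0,0],[-0.3,-0.3,-0.5,0,0,0],[-0.6,-0.6,0,0,0,0],[-0.8,-0.8,0,0,0,0],[-0.8,-0.8,0,0,0,0],[-0.8,-0.8,0,0,0,0],[-0.5,-0.5,0,0,0,0],[0,0,0,0,0,0],[0,0,0,0,0,0]], "jaw": -0.5}}

```text
t: 55.35
tool_pos: [0.5589, 0.0189, 0.2314]
ee_rot: [0.748, 0.663, 0.001, 0.0]
contact_force: [0.4, 0.2, -0.4]
finger_gap: 0.0216
grasp_force: 0.0
```

```bash
python3 - <<'E'
from h import *
np.set_printoptions(precision=4,suppress=True)
im,d,c,P=wsnap("w10.png"); print(r.sense()["tool_pos"])
Q=P.reshape(-1,3); Q=Q[np.isfinite(Q).all(1)]; a=np.radians(-6.88); u=np.array([np.cos(a),np.sin(a),0]); v=np.array([-np.sin(a),np.cos(a),0])
U,V=Q@u,Q@v
m=(U>.6)&(U<.68)&(abs(V-.182)<.08)
for n,lo,hi in(("tab",.165,.182),("plate/back tops",.115,.135)):
    k=m&(Q[:,2]>lo)&(Q[:,2]<hi); print(n,k.sum(),"u",np.percentile(U[k],[1,99]),"v",np.percentile(V[k],[1,99]),"z98",np.percentile(Q[k,2],98))
k=m&(Q[:,2]>.05)&(Q[:,2]<.125)&(U<.655)
for s in(-.06,-.02,.02,.06):
    j=k&(abs(V-.182-s)<.006)&(Q[:,2]>.06)&(Q[:,2]<.12)
    if j.sum()>3: print("front face u at v",s,np.median(U[j]),j.sum(),"low z u",np.median(U[j&(Q[:,2]<.08)]),"high",np.median(U[j&(Q[:,2]>.1)]))
im,d,c=snap("side");P=cloud(c,d);cv2.imwrite("pics/s9.png",im)
print("rings",disc(P,(.55,.313),.032,.045,.03),"stray",)
Z=P[...,2]; mm=((Z>0.006)&(d>0)&(P[...,0]>.25)&(P[...,0]<1.0)&(abs(P[...,1])<.6)&(Z<.15)).astype(np.uint8)
kk,l,st,ce=cv2.connectedComponentsWithStats(mm)
for i in range(1,kk):
    if st[i,4]>60: print(ce[i].round(),st[i,4],np.median(P[l==i],0))
E
python3 lc.py
```

```text
[0.5594 0.0194 0.2313]
tab 900 u [0.6418 0.6501] v [0.1602 0.2032] z98 0.17449088357733325
plate/back tops 3456 u [0.6161 0.6615] v [0.1098 0.254 ] z98 0.13190527777439776
front face u at v -0.06 0.6423838837156552 212 low z u 0.6424572004682085 high 0.6425177098280528
front face u at v -0.02 0.6424349462339046 174 low z u 0.6430044581434762 high 0.6423680487016601
front face u at v 0.02 0.6423686588501225 187 low z u 0.6425356848355261 high 0.6423908958322463
front face u at v 0.06 0.6423114968053234 171 low z u 0.6420280012568451 high 0.6423856154301332
rings [  0.5512   0.3109   0.0235   0.0407 127.    ] stray
[298. 116.] 362 [0.7191 0.3087 0.0837]
[331. 172.] 1982 [0.6526 0.0781 0.0152]
[255. 155.] 384 [0.5427 0.3019 0.0266]
[397. 167.] 1061 [ 0.7766 -0.0409  0.0597]
[176. 187.] 1275 [0.3056 0.3201 0.0673]
[295. 221.] 1575 [0.4646 0.0402 0.0192]
[237. 226.] 729 [0.3483 0.1167 0.0509]
[360. 257.] 3256 [ 0.5016 -0.1527  0.0467]
[483. 264.] 2477 [ 0.6818 -0.3658  0.0556]
w lift-top s histogram (4mm bins) [ 0  0  0  0  0  0  0  0  0  0  0  0  0  0 70 72 68 60 44 17  0  0  0  0] 0.07874639265868962 0.05607180243317712
centre strip [0 0 0 0 0 0 0 0 0 0 0 0 0 0 0 0 0 0 0 0 0 0 0 0 0 0 0 0 4 5 4 6 5 7 6 5 7
 6 5 3 0 0 0 0 0 0 0 0 0]
side 299 s range 0.009200384489044268 0.08020612376798025
```

View pics/s9.png

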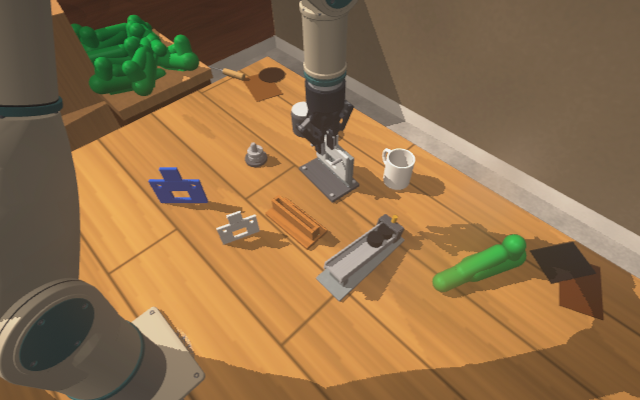

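The template is home on both pegs: front face at 8 mm from the backing face, square over its width and height. The rings are in place. I'll check the lift row from closer.

Emit:
{"name": "jog_arm", "arguments": {"targets": [[0,0,0,0,0,-0.038],[-0.5,0,0,0,0,0],[-0.9,0,0,0,0,0],[-0.9,0,0,0,0,0],[-0.9,0,0,0,0,0],[-0.9,0,0,0,0,0],[-0.9,0,0,0,0,0],[-0.9,0,0,0,0,0],[-0.5,-0.4,0,0,0,0],[0,-0.6,0,0,0,0],[0,-0.5,0,0,0,0],[0,0,0,0,0,0],[0,0,0,0,0,0]]}}

```text
t: 56.85
tool_pos: [0.5214, -0.1411, 0.2312]
ee_rot: [0.707, 0.707, 0.0, 0.0]
contact_force: [0.6, 1.0, 0.4]
finger_gap: 0.0218
grasp_force: 0.0
```

```bash
python3 lc.py; python3 - <<'E'
import cv2
a=cv2.imread('pics/wl.png')[100:320,250:550]; cv2.imwrite('pics/wlc.png',cv2.resize(a,None,fx=2.5,fy=2.5,interpolation=cv2.INTER_CUBIC))
E
```

```text
w lift-top s histogram (4mm bins) [  0   0  15 103 110 110 100  93  71  26  56  87 107 115 121 116 115 106
  76  27   0   0   0   0] 0.07822951473202397 0.010725740547503915
centre strip [ 0  0  0  0  0  1  9  6  9  8  7  8  6  9 10  8  7  9  7  4 11  7  9 12
 10  6 11 10  8  7 10 11  6  8 11 12 10  5 11  3  0  0  0  0  0  0  0  0
  0]
side 299 s range 0.008612180744907433 0.08187819362277994
```

View pics/wlc.png

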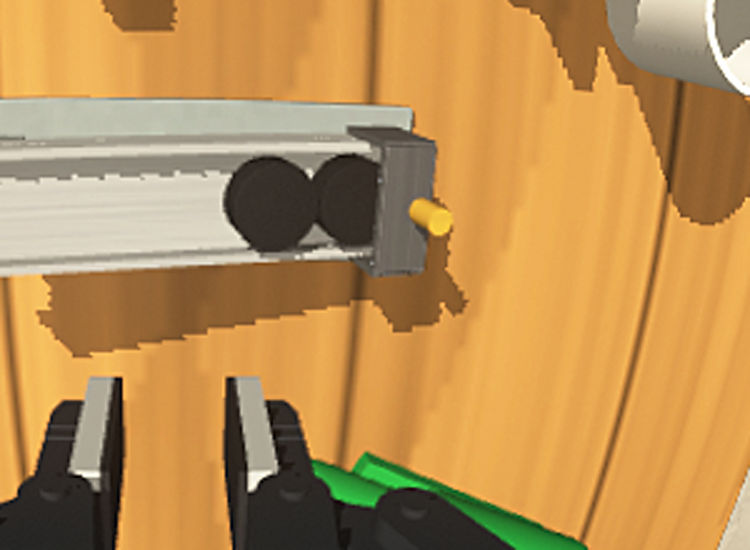

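The lifts touch at (317,205). The seam is where it was when pressed on the stop, so the row is closed up. Handing in.

```bash
python3 -c "
from h import *
print(r.hand_in())"
```

```text
the job is handed in; nothing more can be done
None
```

Handed in at about 57 s of the 210 s allowed; the judge returned no verdict. Both rings lie on the post's foot, both lifts are closed up in the chute against the stop, and the template hangs home on both pegs with the bystanders left alone.

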